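# Put the jars away in the roll-out pantry trays

## Robot

A 6-joint arm with a two-finger parallel gripper is mounted at the origin on the work surface. World frame = base frame: x ahead of the robot, y to its left, z up, the work surface at z = 0. Lengths are in m, angles in rad, forces in N, time in s.
With the tool pointing down it reaches from about 0.375 to 0.9 m from the base axis. Payload 3.1 kg.
Tool frame: the origin (TCP) lies between the finger pads; the fingertips stand robot.tip_extent ahead of it and the grasp point (between the pads) lies 3 mm ahead of it (robot.tip_extent is the distance from the TCP to the fingertips, in m); z points along the fingers, x is the direction in which the jaws open and shut, and the axes are right-handed (so a half turn about z gives the same grasp; the last joint's range is limited). The gripper opens to 87 mm and grips with 3 to 60 N. Pads are 19 mm wide; open, the fingers measure 117 mm over their backs; the gripper's body (75 mm by 190 mm) begins 51 mm behind the grasp point.
Start: joints at [-1.312, 0.527, 1.433, -0, 1.181, -0.178], TCP at [0.265, -0.566, 0.245] pointing down, gripper open.
Joint ranges: [-3.08, 3.08], [-0.75, 2.2], [0.22, 2.44], [-1.43, 4.57], [0, 2.65], [-2.85, 2.85]. Speed limits (rad/s): [2.79, 2.79, 3.14, 3.14, 3.14, 3.14].

## Interface

Orientations are given as a unit quaternion [x, y, z, w].
In Python, from rig import robot, cams gives the robot as it stands.
- The arm moves only by the tool carry_out, never from a script. Its argument "steps" is a list of rows, each a list of 3 entries, a list of its own where there are three numbers: the shift along the world's x, y, z in cm, then the turn about the world's z in degrees, then the closure, from 0 (fully open) to 1 (shut). In form: [[[dx, dy, dz], spin, fingers], ...]. A call has 1 to 10 rows; each row shifts and turns the pose as measured when the row begins; what a row does not reach is not made up. A row lasts 1/10 s, in which the tool goes at most 50 mm and 8.59 degrees, less where a joint would pass 70% of its speed; a pose out of reach is approached as far as the arm can. A call with a gripper value outside its range is refused whole. The fingers move at their own pace and stop on an object; "squeeze" is the grip in N (left out, the last holds). Time passes only in rows, so rows that do not move let the fingers close. It gives the time, the measured TCP pose, the force and the opening at its end, in the units of the state.
- robot.get_obs(): the state, without advancing time (a new reading comes with each control period).
- cams.camera(name): name is "scene" or "top"; returns a dict with "pixels" (400x640x3 uint8, red, green, blue), "fx", "fy", "cx", "cy" (pixels), "eye" and "rotation" of the camera in the world. Camera axes: x right, y up, looking along -z (the intrinsics and any distortion apply to the point x, -y, -z); pixel columns grow to the right and rows downward; lengths in m; the calibration is good to about 2 mm. A picture is of the moment at which its call begins. There is no depth.
- robot.hand_in(): hands the job in, once; it reports no verdict.
The state is a dict: "time": time; "q": joint angles; "joint_velocities": joint speeds; "joint_torque": joint torques, N m; "position": TCP position; "tool_rot": TCP orientation; "ft_force": force on the tool from outside, world axes, zero at the start; "moment": the same for the moment, N m; "grip_width": finger opening in m.
Only numpy, scipy, OpenCV 4.12 (cv2) and the standard library are available. Lean on these libraries where they do the work, as an engineer would, in place of code of your own. Each camera call takes 0.05 s, during which the arm holds its last target. There are 200 camera calls.

## Task

Pull both roll-out trays of the jar cabinet out until each reaches its stop, and stand every yellow-lidded and blue-lidded jar from the counter upright in the tray that already holds a jar with that lid colour. Then slide both trays fully home, and leave the white-lidded jar, the tea tin and the mug where they are.

Things in the scene. Friction and masses are not known exactly. Their poses are not given: they have to be found in the camera images.
- cabinet: Fixed plum-painted counter-top cabinet, 454 mm wide (y), 240 deep (x), its top 150 mm above the counter; two roll-out trays side by side in its front. Origin: middle of the carcass front edge, at counter height; x points into it (trays come out along -x), y to the left tray. Place and yaw vary. A herb pot (to 225 mm above the counter) and saucers stand on top at the back.
- tray_left (a joint): Slide of the left roll-out tray (the one on the cabinet's +y side): 0 = fully home, front against the carcass; 0.185 = fully out against its stop; it starts a few cm ajar. Friction about 2 N and light damping, no spring and no detent: it stays where it is left.
- tray_right (a joint): Slide of the right roll-out tray (-y side); same as the left.
- tray_left_knob (a point): Centre of the black round knob on the left tray's front: a disc 29 mm across and 18 mm thick, its axis along the cabinet's x, 107 mm above the counter, 37 mm in front of the carcass when home (the disc begins 14 mm clear of the tray's front panel). It moves with the tray; axes as the cabinet's.
- tray_right_knob (a point): The same for the right tray.
- tray_left_floor (a point): Centre of the left tray's inner floor, 20 mm above the counter; moves with the tray; axes as the cabinet's. The inside is 172 mm (x) by 174 (y); sides and back are 8 mm thick and rise 32 mm above this floor; the front panel (14 mm thick, 215 wide) rises to 134 mm above the counter. Fully out, the whole inside is clear of the carcass.
- tray_right_floor (a point): The same for the right tray.
- yellow_1: Glass pantry jar with a yellow lid standing on the counter to the left (may be absent), 54 mm across and 72 mm high, roughly 0.11 to 0.22 kg, straight-sided; the lid is the top 17 mm and as wide as the jar. Origin: centre of its underside, z up through the lid (any yaw).
- yellow_2: Glass pantry jar with a yellow lid standing on the counter to the left (may be absent), 54 mm across and 72 mm high, roughly 0.11 to 0.22 kg, straight-sided; the lid is the top 17 mm and as wide as the jar. Origin: centre of its underside, z up through the lid (any yaw).
- yellow_3: Glass pantry jar with a yellow lid standing on the counter to the left (may be absent), 54 mm across and 72 mm high, roughly 0.11 to 0.22 kg, straight-sided; the lid is the top 17 mm and as wide as the jar. Origin: centre of its underside, z up through the lid (any yaw).
- yellow_kept: Jar with a yellow lid that already stands in one of the trays (which tray varies): it shows where yellow lids belong; same size. Origin: centre of its underside.
- blue_1: Glass pantry jar with a blue lid standing on the counter to the left (may be absent), 54 mm across and 72 mm high, roughly 0.11 to 0.22 kg, straight-sided; the lid is the top 17 mm and as wide as the jar. Origin: centre of its underside, z up through the lid (any yaw).
- blue_2: Glass pantry jar with a blue lid standing on the counter to the left (may be absent), 54 mm across and 72 mm high, roughly 0.11 to 0.22 kg, straight-sided; the lid is the top 17 mm and as wide as the jar. Origin: centre of its underside, z up through the lid (any yaw).
- blue_3: Glass pantry jar with a blue lid standing on the counter to the left (may be absent), 54 mm across and 72 mm high, roughly 0.11 to 0.22 kg, straight-sided; the lid is the top 17 mm and as wide as the jar. Origin: centre of its underside, z up through the lid (any yaw).
- blue_kept: Jar with a blue lid that already stands in one of the trays (which tray varies): it shows where blue lids belong; same size. Origin: centre of its underside.
- white_jar: Jar with a white lid, same size, standing among the others; not to be put away. Origin: centre of its underside.
- tea_tin: Round steel and copper tea tin, 55 mm across, 67 mm high, among the jars; not to be put away. Origin: centre of its underside.
- mug: Blue mug, 80 mm across, 92 mm high, to the right of the cabinet's trays; stays. Origin: centre of its underside.
Things that resemble listed ones, but are neither listed nor needed, are in the scene too. What is shaped like the yellow_3 but pink or turquoise is not meant.

How it is judged:
By the outcome, as a careful person would: the job done as asked, in the order asked, and still so for the second after the job is handed in, with the robot touching nothing.
Of yellow_1, yellow_2, yellow_3 only 2 to 3 are there at a start; the rules pass over those that are not, and their reading is None.
Of blue_1, blue_2, blue_3 only 2 to 3 are there at a start; the rules pass over those that are not, and their reading is None.
At some moment in a run one of yellow_1, yellow_2, yellow_3, blue_1, blue_2, blue_3 may be knocked a few centimetres aside while the robot is not near it.
It also fails if it takes over 210 s, if anything falls off the work surface, if the arm or the gripper's body presses on something with over 40 N, if the wrist force passes 120 N, or if a joint passes its speed limit or range.

## Working session

There is one attempt and no reset: what is moved stays moved. The work goes in short steps, Python scripts to look and compute and a tool call to move; the robot and the scene stay as the last step left them, time stands still between calls to the robot, and variables do not carry over. Pictures are saved under pics/ and viewed, about 12 in all and at most 16, crops included, and the job is handed in when it is done.

Besides the shell and the picture viewer there is one more tool, called as a command line: name --argument value ..., lists and objects as JSON in quotes. carry_out: Moves the arm, as the interface text tells. Its arguments: {"type":"object","properties":{"steps":{"type":"array"},"squeeze":{"type":"number"}},"required":["steps"]}

```bash
ls; mkdir -p pics
cat > h.py <<'E'
import numpy as np, cv2
from rig import robot, cams
def snap(name,fn=None):
    c=cams.camera(name)
    if fn: cv2.imwrite('pics/'+fn,c['pixels'][:,:,::-1])
    return c
def ray(c,u,v):
    d=np.array([(u-c['cx'])/c['fx'],-(v-c['cy'])/c['fy'],-1.])
    return np.array(c['eye']),np.array(c['rotation'])@d
def at_z(c,u,v,z):
    e,d=ray(c,u,v); return e+d*(z-e[2])/d[2]
def proj(c,p):
    q=np.array(c['rotation']).T@(np.array(p)-np.array(c['eye']))
    return c['cx']+c['fx']*q[0]/-q[2], c['cy']-c['fy']*q[1]/-q[2]
E
python3 - <<'E'
from h import *
for n in ['scene','top']:
    c=snap(n,n+'1.png'); print({k:np.round(v,4).tolist() if k!='pixels' else 0 for k,v in c.items()})
print(robot.get_obs(),robot.tip_extent)
E
```

```text
pics
{'pixels': 0, 'fx': 518.6061, 'fy': 518.6061, 'cx': 316.9129, 'cy': 198.9598, 'eye': [0.5012, 0.7499, 1.2307], 'rotation': [-0.0195, 0.3079, 0.9503, -0.0407]}
{'pixels': 0, 'fx': 420.3577, 'fy': 420.3577, 'cx': 324.4484, 'cy': 209.1214, 'eye': [0.4979, -0.0715, 1.2841], 'rotation': [0.0225, -0.0362, -0.7017, 0.7112]}
{'time': 0.1, 'q': array([-1.31150450e+00,  5.28392843e-01,  1.43378046e+00, -4.53039205e-06,
        1.18137855e+00, -1.78503783e-01]), 'joint_velocities': array([-1.78736651e-03, -2.71022071e-03, -3.62354362e-03, -8.59631294e-04,
       -3.21428275e-06,  6.28325410e-04]), 'joint_torque': array([-6.60322553e-05, -4.40982771e+01, -1.77152181e+01,  6.33910904e-02,
        5.33353246e-02, -5.02042269e-05]), 'position': array([ 0.26482814, -0.56543994,  0.24365537]), 'tool_rot': array([ 8.43784391e-01, -5.36681415e-01, -7.21509124e-04, -6.62603951e-04]), 'ft_force': array([ 0.05940828, -0.06564018, -0.53150887]), 'moment': array([-0.01340534,  0.02249354, -0.03509378]), 'grip_width': 0.08708401027636087} 0.022
```

View pics/scene1.png

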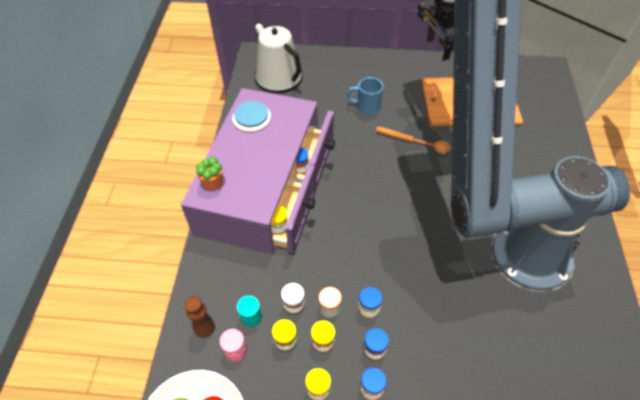

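View pics/top1.png

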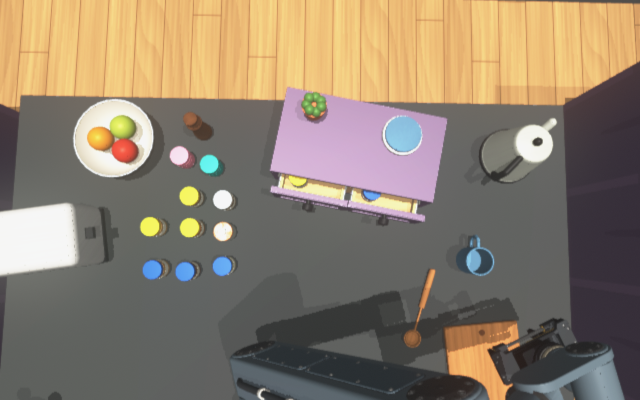

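Scene: the cabinet is tilted a little, with the trays ajar. Yellow-kept is in the left tray at (299,181) in the top view, blue-kept in the right at (372,193). Candidates on the counter in the top view:
- **Yellow:** (190,196), (150,227), (190,228).
- **Blue:** (153,269), (186,271), (223,266).
- **Not wanted:** white (223,200), tea tin (223,231), pink (182,157), turquoise (210,165).

One crop to confirm these, then I measure.

```bash
cat >> h.py <<'E'
from scipy.spatial.transform import Rotation as R
from scipy.optimize import least_squares
_snap=snap
def snap(name,fn=None):
    c=dict(_snap(name,fn)); r=np.array(c['rotation'])
    c['rotation']=R.from_quat(r).as_matrix() if r.size==4 else r
    return c
HSV={'yellow':((24,150,90),(34,255,255)),'blue':((104,170,70),(118,255,255))}
_a=np.linspace(0,2*np.pi,40,endpoint=False)
def lid_centroid(c,x,y,zb):
    P=[proj(c,(x+.027*np.cos(a),y+.027*np.sin(a),zb+z)) for a in _a for z in (.055,.072)]
    m=cv2.moments(cv2.convexHull(np.float32(P))); return np.array([m['m10'],m['m01']])/m['m00'],m['m00']
def find(c,col,zb=0.):
    """lids of a colour: [x,y,area/expected,u,v]"""
    hsv=cv2.cvtColor(np.ascontiguousarray(c['pixels']),cv2.COLOR_RGB2HSV)
    n,_,st,ce=cv2.connectedComponentsWithStats(cv2.inRange(hsv,*HSV[col]))
    out=[]
    for s,uv in zip(st[1:],ce[1:]):
        if s[4]<60: continue
        p0=at_z(c,*uv,zb+.065)[:2]
        r=least_squares(lambda p:lid_centroid(c,*p,zb)[0]-uv,p0,diff_step=1e-4)
        out.append([*r.x,s[4]/lid_centroid(c,*r.x,zb)[1],*uv])
    return np.array(out)
E
python3 - <<'E'
from h import *
np.set_printoptions(precision=4,suppress=True)
t=snap('top');s=snap('scene')
for col in HSV: print(col); print(find(t,col)); print(find(s,col))
for uv in [(287,88),(446,118),(433,200),(273,170)]: print(at_z(t,*uv,.15))
im=t['pixels'][:,:,::-1]
a=cv2.resize(im[70:240,255:455],None,fx=3.9,fy=3.9,interpolation=cv2.INTER_CUBIC)
cv2.imwrite('pics/c1.png',a[:600])
cv2.imwrite('pics/c2.png',cv2.resize(im[140:290,120:280],None,fx=4,fy=4,interpolation=cv2.INTER_CUBIC))
E
```

```text
yellow
[[  0.8373   0.5082   0.6839 120.0776 125.484 ]
 [  0.6356   0.3026   0.6369 187.8051 194.8462]
 [  0.5434   0.4073   0.9095 149.9726 226.137 ]
 [  0.5427   0.2999   0.4519 187.4786 226.8714]]
[[  0.6862  -0.0298   0.5417 279.9545 215.0852]
 [  0.6343   0.2956   1.0119 283.6867 330.8627]
 [  0.5432   0.2904   0.9957 322.5478 331.9174]
 [  0.5446   0.404    1.0111 317.6423 380.8783]]
blue
[]
[[  0.6491  -0.2462   0.3866 301.9417 155.6117]
 [  0.4345   0.1944   0.8248 370.2672 297.8621]
 [  0.4181   0.2997   0.8412 376.     340.1022]
 [  0.4223   0.3908   0.755  373.1596 379.6509]]
[0.9276 0.0152 0.15  ]
[ 0.8509 -0.4268  0.15  ]
[ 0.6217 -0.3885  0.15  ]
[0.6974 0.0486 0.15  ]
```

View pics/c1.png

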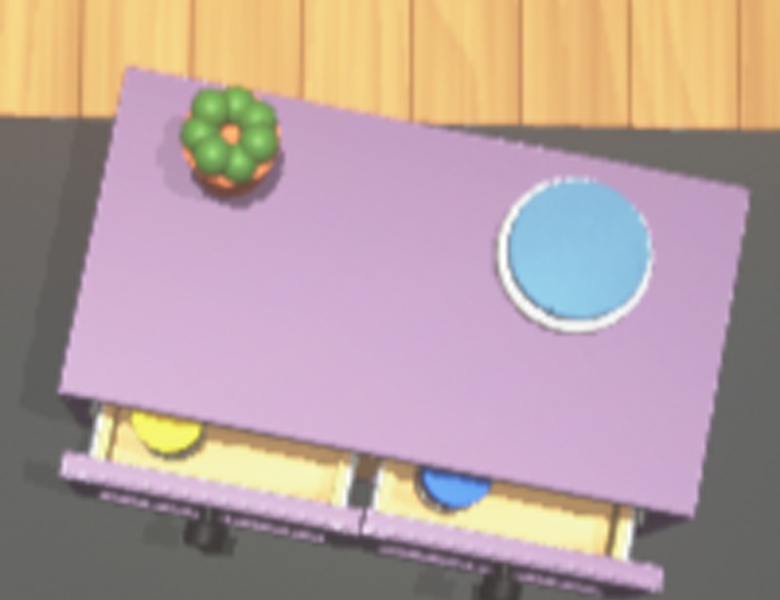

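View pics/c2.png

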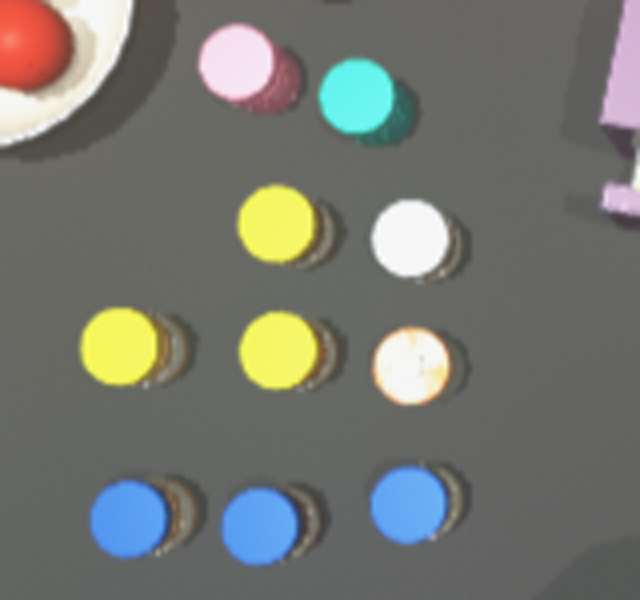

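Crop shows the jars clearly: three yellow, three blue, plus white and copper tin in the right column, as named. Now fit the cabinet and loosen the colour limits.

```bash
sed -i "s/^HSV=.*/HSV={'yellow':((25,115,90),(34,255,255)),'blue':((104,140,70),(118,255,255))}/" h.py
cat >> h.py <<'E'
def fitcab(c,uv):
    L=np.array([(.24,.227),(.24,-.227),(0,-.227),(0,.227)])
    W=np.array([at_z(c,*p,.15)[:2] for p in uv])
    f=lambda p:(L@R.from_euler('z',p[2]).as_matrix()[:2,:2].T+p[:2]-W).ravel()
    r=least_squares(f,[.67,-.17,-.17]); return r.x,f(r.x)
E
python3 - <<'E'
from h import *
np.set_printoptions(precision=4,suppress=True)
t=snap('top');s=snap('scene')
for col in HSV: print(col); print(find(t,col)); print(find(s,col))
uv=np.array([(127,66),(748,187),(692,517),(60,391)])/3.9+(255,70)
p,e=fitcab(t,uv);print(p,e)
M=R.from_euler('z',p[2]).as_matrix()[:2,:2]
loc=lambda u,v,z:M.T@(at_z(t,u/3.9+255,v/3.9+70,z)[:2]-p[:2])
for n,a in dict(Lback=(62,455,.134),Lfront=(62,472,.134),mid=(364,512,.134),Rr=(662,568,.134),Rrf=(662,585,.134),kL=(208,533,.107),kR=(500,590,.107)).items(): print(n,loc(*a))
for a in find(s,'yellow',.02)[:1],find(s,'blue',.02)[:1]: print(M.T@(a[0][:2]-p[:2]))
E
```

```text
yellow
[[  0.8342   0.5028   1.3415 121.8834 126.5338]
 [  0.6814  -0.0127   0.4161 296.8547 180.8376]
 [  0.6336   0.2994   0.9773 188.893  195.5518]
 [  0.5434   0.4083   0.959  149.6331 226.1169]
 [  0.5421   0.2949   0.9699 189.2167 227.0867]]
[[  0.684   -0.0312   0.4499 280.8219 214.6918]
 [  0.6347   0.295    1.0343 283.5672 330.605 ]
 [  0.5429   0.2898   1.0397 322.6792 331.6792]
 [  0.5449   0.4032   1.0443 317.5554 380.4991]]
blue
[[  0.6436  -0.2294   0.2939 370.7711 194.8193]
 [  0.4327   0.1977   0.9136 221.7893 265.7214]
 [  0.4205   0.3959   0.8769 151.9792 269.2188]
 [  0.4162   0.3026   0.8937 184.7579 271.1088]]
[[  0.6493  -0.2456   0.4202 301.8482 155.7589]
 [  0.4341   0.1936   0.9133 370.4156 297.5636]
 [  0.4178   0.2992   0.9297 376.1512 339.9165]
 [  0.4219   0.3898   0.8331 373.3529 379.2466]]
[ 0.6552 -0.1652 -0.1796] [ 0.0012  0.0016 -0.0004 -0.0024 -0.     -0.0017 -0.0008  0.0025]
Lback [-0.0408  0.2164]
Lfront [-0.0526  0.214 ]
mid [-0.0393 -0.0004]
Rr [-0.0376 -0.2147]
Rrf [-0.0495 -0.2168]
kL [-0.0728  0.1056]
kR [-0.0727 -0.1088]
[-0.0011  0.1495]
[ 0.003  -0.0638]
```

Both cameras agree within about 5 mm. The cabinet sits at (0.655, −0.165) with yaw −10.3°, and both trays are about 38 mm ajar. The corner fit residual is at most 2.5 mm. The right knob is near (0.563, −0.257), so I go there first.

carry_out --steps '[[[3,3.1,0],-3.5,0],[[3,3.1,0],-3.5,0],[[3,3.1,0],-3.5,0],[[3,3.1,0],-3.5,0],[[3,3.1,0],-3.5,0],[[3,3.1,0],-3.5,0],[[3,3.1,0],-3.5,0],[[3,3.1,0],-3.5,0],[[3,3.1,0],-3.5,0],[[0,0,0],0,0]]' --squeeze 25

```text
time: 1.3
position: [0.542, -0.2779, 0.2441]
tool_rot: [-0.655, 0.756, -0.001, -0.001]
ft_force: [-0.8, -0.3, 0.5]
grip_width: 0.0871
```

carry_out --steps '[[[2.1,2.1,-1],-2.1,0],[[0.2,0.1,-4],0,0],[[0,0,-4],0,0],[[0,0,-4],0,0],[[0,0,-0.5],0,0],[[0,0,0],0,0]]'

```text
time: 1.9
position: [0.5676, -0.2567, 0.1083]
tool_rot: [-0.643, 0.766, -0.006, -0.0]
ft_force: [1.1, 0.2, 0.0]
grip_width: 0.0873
```

Run:
```python
from h import *
t=snap('top');print(robot.get_obs()['position'],np.rad2deg(R.from_quat(robot.get_obs()['tool_rot']).as_euler('zyx')))
s=snap('scene')
a=cv2.resize(t['pixels'][130:280,300:460,::-1],None,fx=2.5,fy=2.5,interpolation=cv2.INTER_CUBIC)
b=cv2.resize(s['pixels'][70:220,240:400,::-1],None,fx=2.5,fy=2.5,interpolation=cv2.INTER_CUBIC)
cv2.imwrite('pics/k1.png',np.hstack([a,b]))
```

```text
[ 0.56744688 -0.25660232  0.10868004] [ 99.9968626    0.36659456 179.47936272]
```

View pics/k1.png

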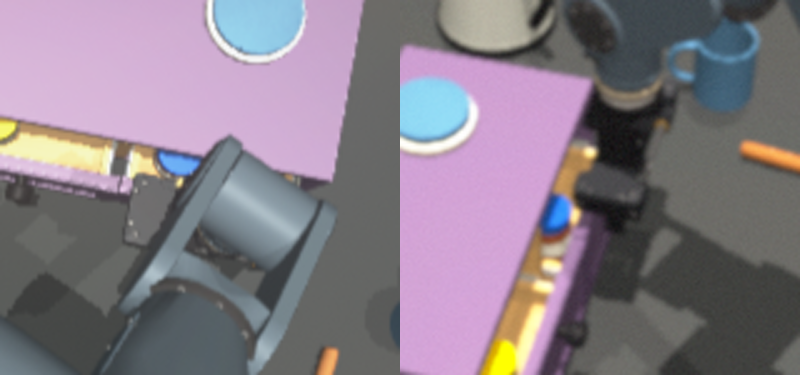

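The gripper straddles the right knob with no contact force. I close on it.

carry_out --steps '[[[0,0,0],0,1],[[0,0,0],0,1],[[0,0,0],0,1],[[0,0,0],0,1],[[0,0,0],0,1],[[0,0,0],0,1]]' --squeeze 30

```text
time: 2.6
position: [0.5716, -0.2601, 0.1175]
tool_rot: [-0.643, 0.766, -0.013, 0.002]
ft_force: [0.8, 0.3, 0.1]
grip_width: 0.0468
```

carry_out --steps '[[[-0.4,0.1,-0.7],0,1],[[0,0,0],0,1],[[0,0,0],0,1],[[0,0,0],0,1]]'

```text
time: 3.0
position: [0.5673, -0.2595, 0.1102]
tool_rot: [-0.643, 0.766, -0.014, 0.002]
ft_force: [-0.0, 0.8, 2.1]
grip_width: 0.0276
```

carry_out --steps '[[[-1,0.18,0],0,1],[[-1.97,0.36,0],0,1],[[-1.97,0.36,0],0,1],[[-1.97,0.36,0],0,1],[[-1.97,0.36,0],0,1],[[-1.97,0.36,0],0,1],[[-1,0.18,0],0,1]]'

```text
time: 3.7
position: [0.4516, -0.2384, 0.1102]
tool_rot: [-0.642, 0.766, -0.022, 0.006]
ft_force: [2.5, -0.7, -3.1]
grip_width: 0.0281
```

carry_out --steps '[[[-1,0.18,0],0,1],[[-1,0.18,0],0,1],[[-0.8,0.14,0],0,1],[[-0.5,0.09,0],0,1],[[-0.5,0.09,0],0,1],[[-0.5,0.09,0],0,1],[[-0.5,0.09,0],0,1]]'

```text
time: 4.4
position: [0.4204, -0.2328, 0.1104]
tool_rot: [-0.635, 0.771, -0.04, 0.019]
ft_force: [18.8, 6.2, -12.5]
grip_width: 0.0283
```

Stop reached: 19 N, at the predicted x of 0.420. I release and go up.

carry_out --steps '[[[0,0,0],0,0.3],[[0,0,0],0,0],[[0,0,0],0,0],[[0,0,0],0,0],[[0,0,0],0,0],[[0,0,4],0,0],[[0,0,4],0,0],[[0,0,3],0,0],[[0,0,0],0,0]]'

```text
time: 5.3
position: [0.4162, -0.2303, 0.2213]
tool_rot: [-0.635, 0.772, -0.033, 0.018]
ft_force: [0.8, -1.3, -0.4]
grip_width: 0.0856
```

```bash
cat >> h.py <<'E'
def pose():
    o=robot.get_obs(); r=R.from_quat(o['tool_rot']).as_matrix()
    print('pos',o['position'].round(4),'jaw',np.rad2deg(np.arctan2(r[1,0],r[0,0])).round(1),'z axis',r[:,2].round(3),'jaw vec',r[:,0].round(3),'q',np.array(o['q']).round(2),'f',np.array(o['ft_force']).round(1))
E
python3 -c "
from h import *
pose()"
```

```text
pos [ 0.4162 -0.2303  0.2213] jaw -101.1 z axis [ 0.07  -0.029 -0.997] jaw vec [-0.193 -0.981  0.015] q [-0.76  0.34  1.87  0.04  0.86  0.98] f [ 0.8 -1.3 -0.4]
```

carry_out --steps '[[[4,4,0],0,0],[[4,4,0],0,0],[[4,4,0],0,0],[[4,4,0],0,0],[[2.2,2,0],0.8,0],[[0,0,0],0,0]]'

```text
time: 5.9
position: [0.5837, -0.063, 0.2172]
tool_rot: [-0.636, 0.771, -0.033, 0.016]
ft_force: [-0.2, -1.5, -0.0]
grip_width: 0.0871
```

```bash
python3 -c "
from h import *
pose()"
```

```text
pos [ 0.5837 -0.063   0.2172] jaw -100.9 z axis [ 0.067 -0.03  -0.997] jaw vec [-0.19  -0.982  0.017] q [-0.29  0.48  1.61 -0.01  0.98  1.47] f [-0.2 -1.5 -0. ]
```

Pulling left a 4° tool tilt. Spinning the tool half a turn reverses that lean, so the next pull should cancel it.

carry_out --steps '[[[0.5,0.5,0],8.5,0],[[0.5,0.5,0],8.5,0],[[0.5,0.5,0],8.5,0],[[0,0,0],8.5,0],[[0,0,0],8.5,0],[[0,0,0],8.5,0],[[0,0,0],8.5,0],[[0,0,0],8.5,0],[[0,0,0],8.5,0],[[0,0,0],8.5,0]]'

```text
time: 6.9
position: [0.5823, -0.0527, 0.2034]
tool_rot: [0.991, -0.13, 0.002, -0.025]
ft_force: [-0.5, 0.2, 0.7]
grip_width: 0.0869
```

carry_out --steps '[[[0,0,0],8.5,0],[[0,0,0],8.5,0],[[0,0,0],8.5,0],[[0,0,0],8.5,0],[[0,0,0],8.5,0],[[0,0,0],8.5,0],[[0,0,0],8.5,0],[[0,0,0],8.5,0],[[0,0,0],8.5,0],[[0,0,0],8.5,0]]'

```text
time: 7.9
position: [0.564, -0.0621, 0.1911]
tool_rot: [0.814, 0.58, -0.031, -0.021]
ft_force: [0.5, -0.4, 0.4]
grip_width: 0.0872
```

```bash
python3 -c "
from h import *
pose()"
```

```text
pos [ 0.564  -0.0621  0.1911] jaw 71.0 z axis [-0.074 -0.001 -0.997] jaw vec [ 0.326  0.945 -0.025] q [-0.29  0.54  1.58 -0.03  1.09 -1.52] f [ 0.5 -0.4  0.4]
```

carry_out --steps '[[[2.5,1,0],5,0],[[1.8,0.7,0],3.7,0],[[0,0,0],0,0],[[0,0,-3],0,0]]'

```text
time: 8.3
position: [0.6036, -0.049, 0.1599]
tool_rot: [0.767, 0.641, -0.034, -0.019]
ft_force: [0.7, -0.4, 0.6]
grip_width: 0.0872
```

```bash
python3 -c "
from h import *
pose()"
```

```text
pos [ 0.6036 -0.049   0.1599] jaw 79.8 z axis [-0.077 -0.014 -0.997] jaw vec [ 0.177  0.984 -0.028] q [-0.25  0.63  1.5  -0.04  1.08 -1.62] f [ 0.7 -0.4  0.6]
```

carry_out --steps '[[[0,0.1,-3],0,0],[[0,0,-2],0,0.5],[[0,0,0],0,1],[[0,0,0],0,1],[[0,0,0],0,1],[[0,0,0],0,1],[[0,0,0],0,1],[[0,0,0],0,1]]'

```text
time: 9.1
position: [0.5944, -0.0497, 0.1063]
tool_rot: [0.771, 0.635, -0.037, -0.025]
ft_force: [4.7, 14.1, -6.8]
grip_width: 0.0391
```

carry_out --steps '[[[0.4,0.3,0.2],0,1],[[0.2,0.2,0.1],0,1],[[0,0,0],0,1],[[0,0,0],0,1]]'

```text
time: 9.5
position: [0.5991, -0.0447, 0.1089]
tool_rot: [0.77, 0.636, -0.039, -0.026]
ft_force: [-0.8, -0.9, -2.9]
grip_width: 0.0279
```

carry_out --steps '[[[-1,0.18,0],0,1],[[-1.97,0.36,0],0,1],[[-1.97,0.36,0],0,1],[[-1.97,0.36,0],0,1],[[-1.97,0.36,0],0,1],[[-1.97,0.36,0],0,1],[[-1.5,0.27,0],0,1],[[-1,0.18,0],0,1],[[-0.6,0.1,0],0,1],[[-0.5,0.1,0],0,1]]'

```text
time: 10.5
position: [0.458, -0.0189, 0.1089]
tool_rot: [0.771, 0.636, -0.029, -0.015]
ft_force: [2.8, -1.3, -10.1]
grip_width: 0.0278
```

```bash
python3 -c "
from h import *
pose()"
```

```text
pos [ 0.458  -0.0189  0.1089] jaw 79.0 z axis [-0.063 -0.013 -0.998] jaw vec [ 0.191  0.981 -0.025] q [-0.27  0.56  1.92 -0.04  0.72 -1.61] f [  2.8  -1.3 -10.1]
```

carry_out --steps '[[[-0.5,0.09,0],0,1],[[-0.5,0.09,0],0,1],[[-0.5,0.09,0],0,1],[[-0.5,0.09,0],0,1],[[-0.5,0.09,0],0,1]]'

```text
time: 11.0
position: [0.4538, -0.0182, 0.1088]
tool_rot: [0.773, 0.635, -0.013, 0.003]
ft_force: [10.4, 0.4, -17.0]
grip_width: 0.028
```

```bash
python3 -c "
from h import *
pose()"
```

```text
pos [ 0.4538 -0.0182  0.1088] jaw 78.8 z axis [-0.016 -0.021 -1.   ] jaw vec [ 0.194  0.981 -0.023] q [-0.27  0.55  1.96 -0.04  0.64 -1.61] f [ 10.4   0.4 -17. ]
```

At the stop, with the tilt cancelled. I release, rise and swing left so the cameras see the trays.

carry_out --steps '[[[0,0,0],0,0.4],[[0,0,0],0,0],[[0,0,0],0,0],[[0,0,0],0,0],[[0,0,4],0,0],[[0,0,4],0,0],[[0,3,4],0.5,0],[[-1,4.5,0],0,0],[[-1,4.5,0],0,0],[[-1,4.5,0],0,0]]'

```text
time: 12.0
position: [0.4239, 0.1467, 0.2357]
tool_rot: [0.773, 0.634, -0.012, 0.003]
ft_force: [0.6, 0.6, -0.3]
grip_width: 0.0863
```

```bash
cat >> h.py <<'E'
def look():
    t=snap('top');s=snap('scene')
    for col in HSV:
        for n,c in(('top',t),('sc',s)):
            f=find(c,col)
            print(col,n,*[tuple(r[[0,1,2]].round(3))+tuple(r[3:].round().astype(int)) for r in f if r[2]>.35],sep='\n  ')
    return t,s
E
python3 -c "
from h import *
pose(); t,s=look(); pose()
a=cv2.resize(t['pixels'][80:300,120:440,::-1],None,fx=2.4,fy=2.4,interpolation=cv2.INTER_CUBIC)
cv2.imwrite('pics/t2.png',a)
"
```

```text
pos [0.4239 0.1467 0.2357] jaw 78.7 z axis [-0.015 -0.02  -1.   ] jaw vec [ 0.197  0.98  -0.022] q [ 0.09  0.31  1.86 -0.02  0.99 -1.27] f [ 0.6  0.6 -0.3]
yellow
  top
  (np.float64(0.828), np.float64(0.487), np.float64(0.436), np.int64(127), np.int64(129))
  (np.float64(0.634), np.float64(0.3), np.float64(0.981), np.int64(189), np.int64(196))
  (np.float64(0.543), np.float64(0.408), np.float64(0.959), np.int64(150), np.int64(226))
  (np.float64(0.549), np.float64(0.012), np.float64(1.054), np.int64(287), np.int64(226))
  (np.float64(0.542), np.float64(0.295), np.float64(0.973), np.int64(189), np.int64(227))
yellow
  sc
  (np.float64(0.549), np.float64(-0.005), np.float64(0.97), np.int64(329), np.int64(226))
  (np.float64(0.635), np.float64(0.295), np.float64(1.032), np.int64(284), np.int64(331))
  (np.float64(0.543), np.float64(0.29), np.float64(1.035), np.int64(323), np.int64(332))
  (np.float64(0.545), np.float64(0.403), np.float64(1.046), np.int64(318), np.int64(380))
blue
  top
  (np.float64(0.508), np.float64(-0.205), np.float64(0.748), np.int64(362), np.int64(241))
  (np.float64(0.423), np.float64(0.404), np.float64(0.535), np.int64(149), np.int64(268))
blue
  sc
  (np.float64(0.509), np.float64(-0.219), np.float64(0.69), np.int64(349), np.int64(166))
  (np.float64(0.434), np.float64(0.194), np.float64(0.877), np.int64(370), np.int64(298))
  (np.float64(0.418), np.float64(0.299), np.float64(0.93), np.int64(376), np.int64(340))
  (np.float64(0.422), np.float64(0.391), np.float64(0.92), np.int64(373), np.int64(380))
pos [0.4213 0.1498 0.2351] jaw 79.1 z axis [-0.018 -0.018 -1.   ] jaw vec [ 0.188  0.982 -0.022] q [ 0.1   0.31  1.86 -0.02  0.99 -1.27] f [ 0.  -0.5  0.4]
```

View pics/t2.png

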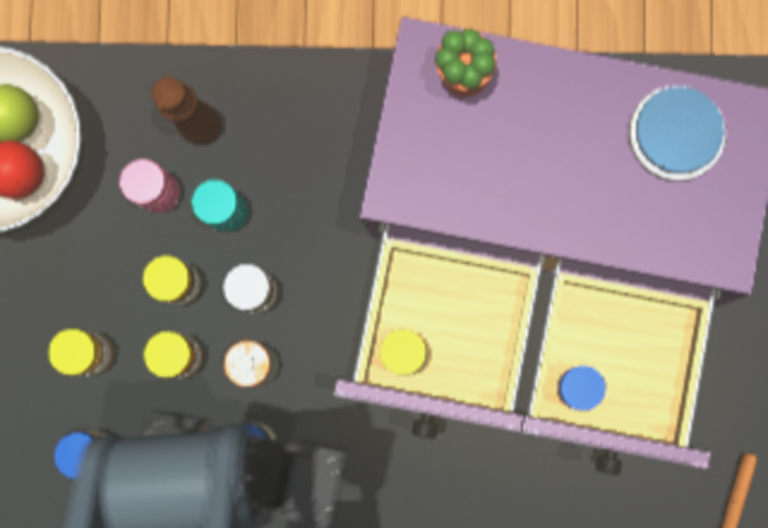

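Both trays are fully out and empty except the kept jars: yellow at (403,352) and blue at (582,387) in this crop. Next I work out the slots.

```bash
cat >> h.py <<'E'
CAB=np.array([.6552,-.1652]);CM=R.from_euler('z',-.1796).as_matrix()[:2,:2]
toloc=lambda w:CM.T@(np.array(w)[:2]-CAB)
tow=lambda l:CM@np.array(l)+CAB
E
python3 -c "
from h import *
np.set_printoptions(precision=4,suppress=True)
t=snap('top');s=snap('scene')
K={}
for col,y0,u in(('yellow',.107,(287,226)),('blue',-.107,(362,241))):
    r=[]
    for c in(t,s):
        f=find(c,col,.02); f=f[f[:,1]<.1]; r.append(f[0][:2])
    m=np.mean(r,0); l=toloc(m)-(-.099,y0); print(col,r,'rel floor',l)
    for dx in(-.042,.042):
        for dy in(-.044,.044): print('   slot',dx,dy,tow((-.099+dx,y0+dy)),'dist kept',np.hypot(*(l-(dx,dy))))
for uv in [(388,246),(535,270),(511,402),(362,380)]: print(toloc(at_z(t,uv[0]/2.4+120,uv[1]/2.4+80,.052)))
"
```

```text
yellow [array([0.5476, 0.0109]), array([0.5486, 0.0075])] rel floor [-0.0375  0.0455]
   slot -0.042 -0.044 [ 0.5277 -0.078 ] dist kept 0.08957473477503265
   slot -0.042 0.044 [0.5434 0.0086] dist kept 0.004724616344950953
   slot 0.042 -0.044 [ 0.6104 -0.093 ] dist kept 0.11968648817214077
   slot 0.042 0.044 [ 0.6261 -0.0064] dist kept 0.07952071642389501
blue [array([ 0.5082, -0.2025]), array([ 0.509 , -0.2026])] rel floor [-0.0386  0.044 ]
   slot -0.042 -0.044 [ 0.4895 -0.2886] dist kept 0.0880836307627959
   slot -0.042 0.044 [ 0.5052 -0.202 ] dist kept 0.003396278495154878
   slot 0.042 -0.044 [ 0.5721 -0.3036] dist kept 0.11934889757772321
   slot 0.042 0.044 [ 0.5879 -0.217 ] dist kept 0.08060377194820322
[-0.0132  0.1987]
[-0.0074  0.0156]
[-0.1719  0.0139]
[-0.1803  0.1969]
```

carry_out --steps '[[[1,4,0],0.7,0],[[0.2,0.6,-3],0,0],[[0,0,-4],0,0],[[0,0,-3],0,0.1],[[0,0,0],0,0.1]]'

```text
time: 12.7
position: [0.4407, 0.1872, 0.1336]
tool_rot: [0.771, 0.637, -0.011, 0.005]
ft_force: [-1.2, -0.6, -0.0]
grip_width: 0.0805
```

carry_out --steps '[[[-0.7,0.8,-2],0,0.1],[[0,0,-2.5],0,0.1],[[0,0,-2.4],0,0.1],[[0,0,0],0,0.1]]'

```text
time: 13.1
position: [0.4388, 0.1908, 0.0663]
tool_rot: [0.774, 0.634, -0.009, 0.007]
ft_force: [-0.5, 0.5, -0.4]
grip_width: 0.0785
```

carry_out --steps '[[[-0.5,0.5,0],0,0.1],[[0,0,-0.1],0,1],[[0,0,0],0,1],[[0,0,0],0,1],[[0,0,0],0,1]]' --squeeze 20

```text
time: 13.6
position: [0.4375, 0.1951, 0.0708]
tool_rot: [0.774, 0.633, -0.005, 0.009]
ft_force: [-0.8, -1.7, 1.3]
grip_width: 0.0547
```

carry_out --steps '[[[0,0,3],0,1],[[0,0,4],0,1],[[0,0,4],0,1],[[0.5,-1,4],0,1],[[1,-4,2],0,1],[[1.2,-4.5,0],0,1],[[1.2,-4.5,0],0,1],[[1.2,-4.5,0],0,1],[[1.2,-4.5,0],0,1],[[1.2,-4.5,0],0,1]]'

```text
time: 14.6
position: [0.5082, -0.0837, 0.2497]
tool_rot: [0.77, 0.638, -0.005, 0.01]
ft_force: [0.9, 0.0, -1.8]
grip_width: 0.0535
```

carry_out --steps '[[[1.2,-4.5,0],0,1],[[1.2,-4.5,0],0,1],[[1.2,-4.5,0],0,1],[[1.2,-4,0],0,1],[[1,-2.5,0],0,1],[[0,0,0],0,1],[[0,0,0],0,1]]'

```text
time: 15.3
position: [0.5646, -0.2979, 0.2474]
tool_rot: [0.773, 0.635, -0.006, 0.008]
ft_force: [-0.8, -1.4, -1.4]
grip_width: 0.0536
```

```bash
python3 -c "
from h import *
pose()"
```

```text
pos [ 0.5646 -0.2979  0.2474] jaw 78.8 z axis [ 0.002 -0.02  -1.   ] jaw vec [ 0.194  0.981 -0.019] q [-0.65  0.54  1.4  -0.02  1.19 -2.02] f [-0.8 -1.4 -1.4]
```

carry_out --steps '[[[1.2,-0.6,-2],0.8,1],[[0,0,-3.5],0,1],[[0,0,-3.5],0,1],[[0,0,-1.5],0,1],[[0,0,0],0,1]]'

```text
time: 15.8
position: [0.5746, -0.2959, 0.1406]
tool_rot: [0.766, 0.642, -0.005, 0.006]
ft_force: [-0.2, -0.4, -2.0]
grip_width: 0.0531
```

carry_out --steps '[[[0.3,-0.8,-2],0,1],[[0,0,-1.5],0,1],[[0,0,-1.0],0,1],[[0,0,-0.4],0,1]]'

```text
time: 16.2
position: [0.5784, -0.3001, 0.0935]
tool_rot: [0.765, 0.644, -0.005, 0.007]
ft_force: [-0.6, 0.1, -2.4]
grip_width: 0.0538
```

carry_out --steps '[[[0,-0.2,-0.3],0,1],[[0,0,-0.2],0,1]]'

```text
time: 16.4
position: [0.579, -0.3015, 0.0907]
tool_rot: [0.765, 0.644, -0.004, 0.007]
ft_force: [-2.8, 1.9, 12.6]
grip_width: 0.0535
```

Floor contact. I release, rise and go to the next blue at (0.417, 0.301).

carry_out --steps '[[[0,0,0],0,0.2],[[0,0,0],0,0.2],[[0,0,0],0,0.2],[[0,0,2],0,0.1],[[0,0,4],0,0.1],[[0,0,4],0,0.1],[[0,0,4],0,0.1],[[-1.2,4.8,0],0,0.1],[[-1.2,4.8,0],0,0.1],[[-1.2,4.8,0],0,0.1]]'

```text
time: 17.4
position: [0.5465, -0.164, 0.2409]
tool_rot: [0.768, 0.64, -0.002, 0.017]
ft_force: [-0.2, 0.6, -0.5]
grip_width: 0.0784
```

carry_out --steps '[[[-1.2,4.8,0],0,0.1],[[-1.2,4.8,0],0,0.1],[[-1.2,4.8,0],0,0.1],[[-1.2,4.8,0],0,0.1],[[-1.2,4.8,0],0,0.1],[[-1.2,4.8,0],0,0.1],[[-1.2,4.8,0],0,0.1],[[-1.2,4.8,0],0,0.1]]'

```text
time: 18.2
position: [0.4483, 0.2251, 0.2447]
tool_rot: [0.77, 0.638, 0.002, 0.02]
ft_force: [0.3, 0.6, 0.4]
grip_width: 0.0787
```

```bash
python3 -c "
from h import *
pose(); t,s=look(); pose()
"
```

```text
pos [0.4483 0.2251 0.2447] jaw 79.3 z axis [ 0.029 -0.029 -0.999] jaw vec [ 0.186  0.982 -0.023] q [ 0.26  0.36  1.75 -0.04  1.02 -1.1 ] f [0.3 0.6 0.4]
yellow
  top
  (np.float64(0.829), np.float64(0.488), np.float64(0.468), np.int64(127), np.int64(128))
  (np.float64(0.634), np.float64(0.3), np.float64(0.981), np.int64(189), np.int64(196))
  (np.float64(0.543), np.float64(0.408), np.float64(0.962), np.int64(150), np.int64(226))
  (np.float64(0.548), np.float64(0.012), np.float64(1.047), np.int64(287), np.int64(226))
  (np.float64(0.542), np.float64(0.295), np.float64(0.97), np.int64(189), np.int64(227))
yellow
  sc
  (np.float64(0.549), np.float64(-0.006), np.float64(0.973), np.int64(329), np.int64(226))
  (np.float64(0.635), np.float64(0.295), np.float64(1.034), np.int64(284), np.int64(331))
  (np.float64(0.543), np.float64(0.29), np.float64(1.038), np.int64(323), np.int64(332))
  (np.float64(0.545), np.float64(0.403), np.float64(1.046), np.int64(318), np.int64(380))
blue
  top
  (np.float64(0.576), np.float64(-0.304), np.float64(0.778), np.int64(396), np.int64(218))
  (np.float64(0.509), np.float64(-0.205), np.float64(0.766), np.int64(362), np.int64(241))
blue
  sc
  (np.float64(0.577), np.float64(-0.321), np.float64(0.792), np.int64(328), np.int64(138))
  (np.float64(0.51), np.float64(-0.22), np.float64(0.705), np.int64(348), np.int64(165))
  (np.float64(0.418), np.float64(0.299), np.float64(0.943), np.int64(376), np.int64(340))
  (np.float64(0.422), np.float64(0.391), np.float64(0.914), np.int64(373), np.int64(380))
pos [0.4467 0.2285 0.2447] jaw 79.7 z axis [ 0.029 -0.026 -0.999] jaw vec [ 0.178  0.984 -0.021] q [ 0.27  0.36  1.75 -0.04  1.02 -1.1 ] f [ 0.3 -1.3 -0.5]
```

Blue 1 stands in its slot and nothing else has moved. Next is the blue at (0.417, 0.301).

carry_out --steps '[[[-1.5,3.6,0],0,0.1],[[-1.5,3.6,0],0,0.1],[[0,0.3,-3],0,0.1],[[0,0,-4],0,0.1],[[0,0,-3.5],0,0.1],[[0,0,0],0,0.1]]'

```text
time: 18.9
position: [0.4202, 0.3065, 0.1407]
tool_rot: [0.766, 0.642, 0.009, 0.022]
ft_force: [-0.8, -0.4, -0.1]
grip_width: 0.0786
```

carry_out --steps '[[[-0.4,-0.6,-3],0,0.1],[[0,0,-2.5],0,0.1],[[0,0,-2],0,0.1],[[0,0,0],0,0.1]]'

```text
time: 19.3
position: [0.4223, 0.2997, 0.0688]
tool_rot: [0.767, 0.641, 0.013, 0.024]
ft_force: [-0.3, -0.6, -0.2]
grip_width: 0.0785
```

carry_out --steps '[[[-0.6,0,-0.6],0,0.1],[[0,0,-0.3],0,1],[[0,0,-0.1],0,1],[[0,0,0],0,1],[[0,0,0],0,1]]'

```text
time: 19.8
position: [0.4202, 0.3005, 0.0639]
tool_rot: [0.767, 0.641, 0.018, 0.026]
ft_force: [-0.1, -1.0, 0.5]
grip_width: 0.0545
```

```bash
python3 -c "
from h import *
pose()"
```

```text
pos [0.4202 0.3005 0.0639] jaw 79.7 z axis [ 0.061 -0.016 -0.998] jaw vec [ 0.179  0.984 -0.005] q [ 0.43  0.67  1.87 -0.08  0.55 -0.9 ] f [-0.1 -1.   0.5]
```

carry_out --steps '[[[0,0,3],0,1],[[0,0,4],0,1],[[0,0,4],0,1],[[0.5,-1,4],0,1],[[1.4,-4,3],0,1],[[1.4,-4.5,0],0,1],[[1.4,-4.5,0],0,1],[[1.4,-4.5,0],0,1],[[1.4,-4.5,0],0,1],[[1.4,-4.5,0],0,1]]'

```text
time: 20.8
position: [0.5065, 0.0228, 0.2528]
tool_rot: [0.762, 0.646, 0.02, 0.028]
ft_force: [1.0, -0.0, -1.1]
grip_width: 0.0532
```

carry_out --steps '[[[1.4,-4.5,0],0,1],[[1.4,-4.5,0],0,1],[[1.4,-4.5,0],0,1],[[1.4,-4.5,0],0,1],[[1.4,-4.5,0],0,1],[[1,-2,0],0,1],[[0,0,0],0,1]]'

```text
time: 21.5
position: [0.5869, -0.2392, 0.2529]
tool_rot: [0.765, 0.643, 0.02, 0.029]
ft_force: [-0.7, -0.3, -1.6]
grip_width: 0.0536
```

```bash
python3 -c "
from h import *
pose()"
```

```text
pos [ 0.5869 -0.2392  0.2529] jaw 80.1 z axis [ 0.068 -0.018 -0.998] jaw vec [ 0.172  0.985 -0.006] q [-0.57  0.5   1.45  0.02  1.12 -1.98] f [-0.7 -0.3 -1.6]
```

carry_out --steps '[[[0.3,2,-2],0,1],[[0,0.2,-3.5],0,1],[[0,0,-3.5],0,1],[[0,0,-2.5],0,1],[[0,0,0],0,1]]'

```text
time: 22.0
position: [0.5869, -0.212, 0.136]
tool_rot: [0.765, 0.643, 0.021, 0.027]
ft_force: [0.1, 0.6, -1.6]
grip_width: 0.0534
```

carry_out --steps '[[[0.6,-0.5,-2],0,1],[[0,0,-1.5],0,1],[[0,0,-1.1],0,1],[[0,0,-0.4],0,1]]'

```text
time: 22.4
position: [0.5936, -0.2144, 0.0882]
tool_rot: [0.764, 0.645, 0.021, 0.028]
ft_force: [0.7, -0.4, -1.7]
grip_width: 0.0533
```

carry_out --steps '[[[0,-0.2,-0.3],0,1],[[0,0,-0.2],0,1]]'

```text
time: 22.6
position: [0.5939, -0.2164, 0.0839]
tool_rot: [0.764, 0.645, 0.022, 0.029]
ft_force: [1.2, -0.6, 5.0]
grip_width: 0.0534
```

carry_out --steps '[[[0,0,0],0,0.2],[[0,0,0],0,0.2],[[0,0,0],0,0.2],[[0,0,2],0,0.1],[[0,0,4],0,0.1],[[0,0,4],0,0.1],[[0,0,4],0,0.1],[[-1.2,3.5,0],-8.5,0.1],[[-1.2,3.5,0],-8.5,0.1],[[-1.2,3.5,0],-8.5,0.1]]'

```text
time: 23.6
position: [0.5609, -0.1159, 0.2349]
tool_rot: [0.889, 0.455, 0.018, 0.04]
ft_force: [0.3, 0.9, 0.1]
grip_width: 0.0783
```

carry_out --steps '[[[-1,3.5,0],-8.5,0.1],[[-1,3.5,0],-8.5,0.1],[[-1,3.5,0],-8.5,0.1],[[-1,3.5,0],-8.5,0.1],[[-1,3.5,0],-8.5,0.1],[[-1,3.5,0],-8.5,0.1],[[-1,3.5,0],-8.5,0.1],[[-1,3.5,0],-8.5,0.1],[[-1,3.5,0],-8.5,0.1],[[-1,3.5,0],-8.5,0.1]]'

```text
time: 24.6
position: [0.4576, 0.2412, 0.2409]
tool_rot: [0.965, -0.26, -0.008, 0.044]
ft_force: [-0.1, 0.5, -0.2]
grip_width: 0.0784
```

```bash
python3 -c "
from h import *
pose()"
```

```text
pos [0.4576 0.2412 0.2409] jaw -30.1 z axis [-0.039 -0.08  -0.996] jaw vec [ 0.865 -0.502  0.007] q [ 0.31  0.42  1.66 -0.07  1.13  0.86] f [-0.1  0.5 -0.2]
```

carry_out --steps '[[[-0.8,2,0],-8.5,0.1],[[-0.5,2,0],-8.5,0.1],[[-0.5,2,0],-8.5,0.1],[[-0.5,2,0],-8.5,0.1],[[-0.4,1.5,0],-8.5,0.1],[[-0.4,1.5,0],-8.5,0.1],[[0,1,0],-8.5,0.1],[[0,1,0],-8.5,0.1],[[0,0,0],-2,0.1]]'

```text
time: 25.5
position: [0.4228, 0.3826, 0.2447]
tool_rot: [-0.636, 0.771, 0.03, -0.028]
ft_force: [0.1, -1.4, -0.1]
grip_width: 0.0785
```

```bash
python3 -c "
from h import *
pose(); t,s=look(); pose()
"
```

```text
pos [0.4228 0.3826 0.2447] jaw -101.0 z axis [-0.082  0.011 -0.997] jaw vec [-0.191 -0.982  0.004] q [0.51 0.48 1.54 0.05 1.2  2.26] f [ 0.1 -1.4 -0.1]
yellow
  top
  (np.float64(0.829), np.float64(0.489), np.float64(0.48), np.int64(126), np.int64(128))
  (np.float64(0.634), np.float64(0.299), np.float64(0.977), np.int64(189), np.int64(196))
  (np.float64(0.543), np.float64(0.408), np.float64(0.962), np.int64(150), np.int64(226))
  (np.float64(0.548), np.float64(0.012), np.float64(1.057), np.int64(287), np.int64(226))
  (np.float64(0.542), np.float64(0.295), np.float64(0.98), np.int64(189), np.int64(227))
yellow
  sc
  (np.float64(0.55), np.float64(-0.006), np.float64(1.003), np.int64(329), np.int64(226))
  (np.float64(0.635), np.float64(0.295), np.float64(1.034), np.int64(284), np.int64(331))
  (np.float64(0.543), np.float64(0.29), np.float64(1.042), np.int64(323), np.int64(332))
  (np.float64(0.545), np.float64(0.403), np.float64(1.044), np.int64(318), np.int64(380))
blue
  top
  (np.float64(0.592), np.float64(-0.217), np.float64(0.77), np.int64(366), np.int64(212))
  (np.float64(0.576), np.float64(-0.303), np.float64(0.781), np.int64(396), np.int64(218))
  (np.float64(0.509), np.float64(-0.205), np.float64(0.769), np.int64(362), np.int64(241))
blue
  sc
  (np.float64(0.577), np.float64(-0.321), np.float64(0.796), np.int64(328), np.int64(138))
  (np.float64(0.594), np.float64(-0.232), np.float64(0.8), np.int64(320), np.int64(160))
  (np.float64(0.51), np.float64(-0.22), np.float64(0.705), np.int64(348), np.int64(165))
pos [0.4227 0.3817 0.2446] jaw -100.8 z axis [-0.082  0.01  -0.997] jaw vec [-0.187 -0.982  0.005] q [0.51 0.47 1.54 0.05 1.2  2.25] f [-0.1 -0.4  0.4]
```

carry_out --steps '[[[-0.1,1,-3],0.5,0.1],[[0,0,-4],0,0.1],[[0,0,-3.5],0,0.1],[[0,0,0],0,0.1]]'

```text
time: 26.0
position: [0.4236, 0.3924, 0.1402]
tool_rot: [-0.642, 0.766, 0.029, -0.024]
ft_force: [0.1, -1.3, 0.0]
grip_width: 0.0783
```

```bash
python3 -c "
from h import *
s=snap('scene');t=snap('top')
a=cv2.resize(s['pixels'][270:400,290:450,::-1],None,fx=2.5,fy=2.5,interpolation=cv2.INTER_CUBIC)
b=cv2.resize(t['pixels'][170:300,110:270,::-1],None,fx=2.5,fy=2.5,interpolation=cv2.INTER_CUBIC)
cv2.imwrite('pics/b3.png',np.hstack([a,b]))
"
```

```text
(no output)
```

View pics/b3.png

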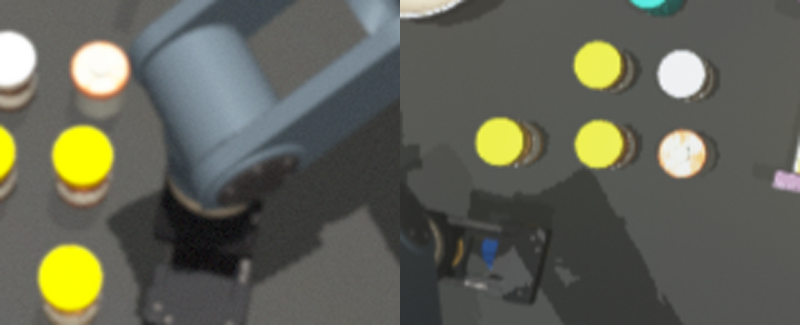

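A bit of the blue lid shows through the gripper opening at (490,252) in the crop, consistent with the jar being where it was. I go down.

carry_out --steps '[[[-0.2,0,-3],0,0.1],[[0,0,-2.5],0,0.1],[[0,0,-1.7],0,0.1],[[0,0,-0.3],0,0.1]]'

```text
time: 26.5
position: [0.432, 0.3983, 0.078]
tool_rot: [-0.643, 0.766, 0.027, -0.009]
ft_force: [-0.8, 0.3, -0.6]
grip_width: 0.0786
```

carry_out --steps '[[[-1,-0.6,-0.8],0,0.1],[[-0.1,0,-0.5],0,0.1]]'

```text
time: 26.7
position: [0.4244, 0.3941, 0.0691]
tool_rot: [-0.643, 0.765, 0.026, -0.004]
ft_force: [-0.4, 0.2, 0.8]
grip_width: 0.0785
```

carry_out --steps '[[[-0.3,-0.2,-0.4],0,0.1],[[0,0,-0.2],0,1],[[0,0,0],0,1],[[0,0,0],0,1],[[0,0,0],0,1]]'

```text
time: 27.2
position: [0.4254, 0.3942, 0.0673]
tool_rot: [-0.643, 0.765, 0.025, 0.001]
ft_force: [-0.6, 0.2, -2.7]
grip_width: 0.0544
```

```bash
python3 -c "
from h import *
pose()"
```

```text
pos [0.4254 0.3942 0.0673] jaw -99.9 z axis [-0.031  0.039 -0.999] jaw vec [-0.173 -0.984 -0.033] q [0.53 0.72 1.68 0.07 0.75 2.22] f [-0.6  0.2 -2.7]
```

carry_out --steps '[[[0,0,3],0,1],[[0,0,4],0,1],[[0,0,4],0,1],[[0.3,-1,4],0,1],[[0.4,-4,3],0,1],[[0.5,-4.5,0],0,1],[[0.5,-4.5,0],0,1],[[0.5,-4.5,0],0,1],[[0.5,-4.5,0],0,1],[[0.5,-4.5,0],0,1]]'

```text
time: 28.2
position: [0.456, 0.1149, 0.2533]
tool_rot: [-0.648, 0.761, 0.023, 0.002]
ft_force: [0.2, 0.5, -1.4]
grip_width: 0.0537
```

carry_out --steps '[[[0.5,-4.5,0],0,1],[[0.5,-4.5,0],0,1],[[0.5,-4.5,0],0,1],[[0.5,-4.5,0],0,1],[[0.5,-4.5,0],0,1],[[0.5,-4.5,0],0,1],[[0.5,-4.5,0],0,1],[[0.4,-3,0],0,1],[[0,0,0],0,1]]'

```text
time: 29.1
position: [0.4938, -0.2511, 0.2528]
tool_rot: [-0.645, 0.764, 0.021, 0.003]
ft_force: [0.1, 0.6, -0.9]
grip_width: 0.054
```

```bash
python3 -c "
from h import *
pose()"
```

```text
pos [ 0.4938 -0.2511  0.2528] jaw -99.7 z axis [-0.024  0.036 -0.999] jaw vec [-0.169 -0.985 -0.031] q [-0.68  0.44  1.58  0.01  1.17  1.05] f [ 0.1  0.6 -0.9]
```

carry_out --steps '[[[0,-3.7,-1],0,1],[[0,-0.2,-3.5],0,1],[[0,0,-3.5],0,1],[[0,0,-3],0,1],[[0,0,0],0,1]]'

```text
time: 29.6
position: [0.4933, -0.2902, 0.1401]
tool_rot: [-0.644, 0.765, 0.021, 0.004]
ft_force: [-0.8, 0.4, -1.5]
grip_width: 0.0537
```

carry_out --steps '[[[0,0,-2],0,1],[[0,0,-1.7],0,1],[[0,0,-0.9],0,1],[[0,0,-0.4],0,1]]'

```text
time: 30.0
position: [0.4956, -0.289, 0.0929]
tool_rot: [-0.645, 0.764, 0.019, 0.004]
ft_force: [0.2, -0.2, -1.9]
grip_width: 0.0542
```

carry_out --steps '[[[-0.2,0,-0.4],0,1],[[0,0,-0.3],0,1]]'

```text
time: 30.2
position: [0.4946, -0.2892, 0.0873]
tool_rot: [-0.645, 0.764, 0.018, 0.004]
ft_force: [1.7, 0.8, 6.8]
grip_width: 0.0538
```

carry_out --steps '[[[0,0,0],0,0.2],[[0,0,0],0,0.2],[[0,0,0],0,0.2],[[0,0,2],0,0.2],[[0,0,4],0,0.1],[[0,0,4],0,0.1],[[0,0,4],0,0.1],[[0.3,4.5,0],0,0.1],[[0.3,4.5,0],0,0.1],[[0.3,4.5,0],0,0.1]]'

```text
time: 31.2
position: [0.5061, -0.1593, 0.2378]
tool_rot: [-0.641, 0.767, 0.01, 0.006]
ft_force: [0.5, -0.5, 0.9]
grip_width: 0.0784
```

carry_out --steps '[[[0.3,4.5,0],0,0.1],[[0.3,4.5,0],0,0.1],[[0.3,4.5,0],0,0.1],[[0.3,4.5,0],0,0.1],[[0.3,4.5,0],0,0.1],[[0.3,4.5,0],0,0.1]]'

```text
time: 31.8
position: [0.5239, 0.1202, 0.2414]
tool_rot: [-0.64, 0.768, 0.007, 0.008]
ft_force: [0.3, 0.1, -0.4]
grip_width: 0.0786
```

```bash
python3 -c "
from h import *
pose(); t,s=look(); pose()
"
```

```text
pos [0.5239 0.1202 0.2414] jaw -100.4 z axis [ 0.004  0.021 -1.   ] jaw vec [-0.181 -0.983 -0.021] q [0.01 0.41 1.66 0.02 1.07 1.75] f [ 0.3  0.1 -0.4]
yellow
  top
  (np.float64(0.829), np.float64(0.49), np.float64(0.524), np.int64(126), np.int64(128))
  (np.float64(0.634), np.float64(0.3), np.float64(0.981), np.int64(189), np.int64(196))
  (np.float64(0.543), np.float64(0.408), np.float64(0.956), np.int64(150), np.int64(226))
  (np.float64(0.552), np.float64(0.004), np.float64(0.643), np.int64(290), np.int64(225))
yellow
  sc
  (np.float64(0.635), np.float64(0.295), np.float64(1.032), np.int64(284), np.int64(331))
  (np.float64(0.542), np.float64(0.29), np.float64(0.972), np.int64(323), np.int64(332))
  (np.float64(0.545), np.float64(0.403), np.float64(1.048), np.int64(318), np.int64(380))
blue
  top
  (np.float64(0.592), np.float64(-0.217), np.float64(0.766), np.int64(366), np.int64(212))
  (np.float64(0.576), np.float64(-0.303), np.float64(0.792), np.int64(396), np.int64(218))
  (np.float64(0.509), np.float64(-0.205), np.float64(0.773), np.int64(362), np.int64(241))
  (np.float64(0.491), np.float64(-0.291), np.float64(0.794), np.int64(392), np.int64(247))
blue
  sc
pos [0.5235 0.1236 0.2414] jaw -100.0 z axis [ 0.004  0.023 -1.   ] jaw vec [-0.174 -0.984 -0.023] q [0.01 0.41 1.66 0.03 1.07 1.74] f [-0.2 -0.5 -0.6]
```

All four blue jars are in the right tray and the tool is level again. Now yellow at (0.5425, 0.2925).

carry_out --steps '[[[0.4,4.2,0],0,0.15],[[0.5,4.2,0],0,0.15],[[0.5,4.2,0],0,0.15],[[0.5,4,0],0,0.15],[[0,1.2,0],0,0.15],[[0,0,-3],0,0.15],[[0,0,-4],0,0.15],[[0,0,-3],0,0.15],[[0,0,0],0,0.15]]'

```text
time: 32.8
position: [0.5458, 0.303, 0.143]
tool_rot: [-0.642, 0.766, 0.003, 0.012]
ft_force: [-1.5, -0.3, -0.1]
grip_width: 0.0736
```

carry_out --steps '[[[-0.6,-1.3,-2],0,0.15],[[-0.2,0,-2.5],0,0.15],[[-0.1,0,-2],0,0.15],[[0,0,-0.7],0,0.15]]'

```text
time: 33.2
position: [0.5415, 0.2867, 0.0755]
tool_rot: [-0.641, 0.767, 0.001, 0.016]
ft_force: [0.7, 0.3, 0.1]
grip_width: 0.0738
```

carry_out --steps '[[[0,0.5,-0.8],0,0.15],[[0,0.1,-0.4],0,0.15],[[0,0,-0.1],0,1],[[0,0,0],0,1],[[0,0,0],0,1],[[0,0,0],0,1]]'

```text
time: 33.8
position: [0.5455, 0.2932, 0.0666]
tool_rot: [-0.641, 0.767, -0.001, 0.02]
ft_force: [0.3, -0.1, -2.2]
grip_width: 0.0539
```

```bash
python3 -c "
from h import *
pose()"
```

```text
pos [0.5455 0.2932 0.0666] jaw -100.2 z axis [ 0.031  0.024 -0.999] jaw vec [-0.178 -0.984 -0.029] q [0.31 0.75 1.6  0.02 0.76 2.04] f [ 0.3 -0.1 -2.2]
```

carry_out --steps '[[[0,0,3],0,1],[[0,0,4],0,1],[[0,0,4],0,1],[[0.3,-1,4],0,1],[[0.6,-4,3],0,1],[[0.8,-4.5,0],0,1],[[0.8,-4.5,0],0,1],[[0.8,-4.5,0],0,1],[[0.8,-4.5,0],0,1],[[0.8,-4.5,0],0,1]]'

```text
time: 34.8
position: [0.5899, 0.0155, 0.2544]
tool_rot: [-0.646, 0.763, -0.001, 0.02]
ft_force: [0.6, 0.1, -0.5]
grip_width: 0.0539
```

carry_out --steps '[[[0.8,-4.5,0],0,1],[[0.8,-4.5,0],0,1],[[0.6,-2,0],0,1],[[0,0,0],0,1],[[0,0,0],0,1]]'

```text
time: 35.3
position: [0.6114, -0.1057, 0.254]
tool_rot: [-0.643, 0.766, -0.002, 0.019]
ft_force: [0.4, -0.2, -1.5]
grip_width: 0.0539
```

carry_out --steps '[[[0.3,1.3,-2],0,1],[[0,0,-3.5],0,1],[[0,0,-3.5],0,1],[[0,0,-2.5],0,1],[[0,0,0],0,1]]'

```text
time: 35.8
position: [0.6127, -0.0834, 0.1381]
tool_rot: [-0.646, 0.763, -0.002, 0.021]
ft_force: [-1.2, -0.1, -1.9]
grip_width: 0.0536
```

carry_out --steps '[[[0.2,-0.9,-2],0,1],[[0,-0.1,-1.6],0,1],[[0,0,-0.9],0,1],[[0,0,-0.4],0,1]]'

```text
time: 36.2
position: [0.6167, -0.0884, 0.0926]
tool_rot: [-0.648, 0.761, -0.004, 0.023]
ft_force: [-0.1, -0.3, -2.6]
grip_width: 0.0538
```

carry_out --steps '[[[-0.1,-0.4,-0.4],0,1],[[0,0,-0.3],0,1]]'

```text
time: 36.4
position: [0.6167, -0.0919, 0.0871]
tool_rot: [-0.649, 0.76, -0.005, 0.023]
ft_force: [-0.3, 0.2, -2.3]
grip_width: 0.0539
```

carry_out --steps '[[[0,0,-0.2],0,1]]'

```text
time: 36.5
position: [0.6176, -0.092, 0.0862]
tool_rot: [-0.649, 0.761, -0.006, 0.024]
ft_force: [-2.4, 1.0, 9.9]
grip_width: 0.0536
```

carry_out --steps '[[[0,0,0],0,0.2],[[0,0,0],0,0.2],[[0,0,0],0,0.2],[[0,0,2],0,0.2],[[0,0,4],0,0.15],[[0,0,4],0,0.15],[[0,0,4],0,0.15],[[-0.5,4.5,0],0,0.15],[[-0.5,4.5,0],0,0.15],[[-0.5,4.5,0],0,0.15]]'

```text
time: 37.5
position: [0.605, 0.0386, 0.2345]
tool_rot: [-0.644, 0.764, -0.01, 0.027]
ft_force: [0.6, 0.5, -0.4]
grip_width: 0.0739
```

carry_out --steps '[[[0,4.5,0],0,0.15],[[0,3,0],0,0.15]]'

```text
time: 37.7
position: [0.6037, 0.1176, 0.2356]
tool_rot: [-0.644, 0.764, -0.01, 0.027]
ft_force: [0.5, -0.7, 0.5]
grip_width: 0.0737
```

```bash
python3 -c "
from h import *
pose(); t,s=look(); pose()
"
```

```text
pos [0.6037 0.1176 0.2356] jaw -99.7 z axis [ 0.055  0.02  -0.998] jaw vec [-0.169 -0.985 -0.028] q [0.   0.5  1.51 0.02 1.07 1.73] f [ 0.5 -0.7  0.5]
yellow
  top
  (np.float64(0.834), np.float64(0.5), np.float64(0.92), np.int64(123), np.int64(126))
  (np.float64(0.617), np.float64(-0.09), np.float64(1.03), np.int64(323), np.int64(203))
  (np.float64(0.553), np.float64(0.437), np.float64(0.942), np.int64(140), np.int64(223))
  (np.float64(0.547), np.float64(0.005), np.float64(0.735), np.int64(290), np.int64(227))
yellow
  sc
  (np.float64(0.549), np.float64(-0.008), np.float64(0.839), np.int64(330), np.int64(225))
  (np.float64(0.635), np.float64(0.295), np.float64(0.943), np.int64(284), np.int64(331))
  (np.float64(0.554), np.float64(0.426), np.float64(0.827), np.int64(312), np.int64(391))
blue
  top
  (np.float64(0.592), np.float64(-0.217), np.float64(0.745), np.int64(366), np.int64(212))
  (np.float64(0.576), np.float64(-0.303), np.float64(0.788), np.int64(396), np.int64(218))
  (np.float64(0.509), np.float64(-0.205), np.float64(0.748), np.int64(362), np.int64(241))
  (np.float64(0.491), np.float64(-0.291), np.float64(0.794), np.int64(392), np.int64(247))
blue
  sc
pos [0.6035 0.119  0.2354] jaw -99.5 z axis [ 0.054  0.02  -0.998] jaw vec [-0.165 -0.986 -0.029] q [0.   0.5  1.51 0.02 1.07 1.73] f [-0.8 -0.6 -0.1]
```

A knock happened: the third yellow moved to about (0.553, 0.434). Yellow at (0.6345, 0.2975) is unchanged, so I take it now.

carry_out --steps '[[[0.8,4.2,0],0,0.15],[[0.8,4.2,0],0,0.15],[[0.8,4.2,0],0,0.15],[[0.5,4,0],0,0.15],[[0,0.8,0],0,0.15],[[0,0,-3],0,0.15],[[0,0,-4],0,0.15],[[-0.2,0,-2.5],0,0.15],[[0,0,0],0,0.15]]'

```text
time: 38.7
position: [0.6344, 0.2903, 0.1396]
tool_rot: [-0.644, 0.765, -0.014, 0.028]
ft_force: [-0.7, -0.6, -0.9]
grip_width: 0.0739
```

carry_out --steps '[[[-0.2,0.7,-2],0,0.15],[[-0.2,0,-2.5],0,0.15],[[-0.1,0,-2],0,0.15],[[0,0,-0.6],0,0.15]]'

```text
time: 39.1
position: [0.6346, 0.2928, 0.0726]
tool_rot: [-0.642, 0.766, -0.017, 0.031]
ft_force: [0.2, 0.1, -1.1]
grip_width: 0.074
```

carry_out --steps '[[[-0.1,0.4,-0.5],0,0.15],[[0,0.1,-0.3],0,0.15],[[0,0,-0.1],0,1],[[0,0,0],0,1],[[0,0,0],0,1],[[0,0,0],0,1]]'

```text
time: 39.7
position: [0.6377, 0.2972, 0.0688]
tool_rot: [-0.641, 0.766, -0.019, 0.035]
ft_force: [-1.1, -0.1, -1.6]
grip_width: 0.0536
```

carry_out --steps '[[[0,0,3],0,1],[[0,0,4],0,1],[[0,0,4],0,1],[[0,-1,4],0,1],[[0,-4,3],0,1],[[0,-4.5,0],0,1],[[0,-4.5,0],0,1],[[0,-4.5,0],0,1],[[-0.3,-4.5,0],0,1],[[-0.3,-4.5,0],0,1]]'

```text
time: 40.7
position: [0.6259, 0.0204, 0.2546]
tool_rot: [-0.647, 0.762, -0.019, 0.035]
ft_force: [0.8, -0.3, -1.7]
grip_width: 0.054
```

carry_out --steps '[[[-0.3,-2.5,0],0,1],[[0,0,0],0,1],[[0,0,0],0,1]]'

```text
time: 41.0
position: [0.6215, -0.0122, 0.2544]
tool_rot: [-0.643, 0.765, -0.019, 0.033]
ft_force: [0.5, 0.8, -1.6]
grip_width: 0.0539
```

```bash
python3 -c "
from h import *
pose()"
```

```text
pos [ 0.6215 -0.0122  0.2544] jaw -99.8 z axis [ 0.076  0.014 -0.997] jaw vec [-0.17  -0.985 -0.027] q [-0.21  0.48  1.49  0.03  1.1   1.52] f [ 0.5  0.8 -1.6]
```

carry_out --steps '[[[0.9,0.5,-2],0,1],[[0,0,-3.5],0,1],[[0,0,-3.5],0,1],[[0,0,-2.5],0,1],[[0,0,0],0,1]]'

```text
time: 41.5
position: [0.6319, 0.0003, 0.1381]
tool_rot: [-0.646, 0.762, -0.02, 0.036]
ft_force: [0.2, -1.1, -2.0]
grip_width: 0.0539
```

carry_out --steps '[[[-0.1,-0.7,-2],0,1],[[-0.1,0,-1.5],0,1],[[-0.1,0,-0.9],0,1],[[0,0,-0.3],0,1]]'

```text
time: 41.9
position: [0.6322, -0.002, 0.0939]
tool_rot: [-0.648, 0.76, -0.022, 0.039]
ft_force: [-0.5, 0.3, -1.0]
grip_width: 0.0539
```

carry_out --steps '[[[-0.1,-0.4,-0.3],0,1],[[0,-0.1,-0.3],0,1],[[0,0,-0.1],0,1]]'

```text
time: 42.2
position: [0.6331, -0.0066, 0.0891]
tool_rot: [-0.649, 0.759, -0.024, 0.04]
ft_force: [1.0, -1.0, -1.0]
grip_width: 0.0537
```

carry_out --steps '[[[0,0,-0.2],0,1]]'

```text
time: 42.3
position: [0.6343, -0.0069, 0.0883]
tool_rot: [-0.649, 0.76, -0.025, 0.041]
ft_force: [-3.3, 0.4, 10.9]
grip_width: 0.054
```

carry_out --steps '[[[0,0,0],0,0.2],[[0,0,0],0,0.2],[[0,0,0],0,0.2],[[0,0,2],0,0.2],[[-0.2,0,4],0,0.15],[[-0.3,0,4],0,0.15],[[-0.5,0,4],0,0.15],[[-1,2,1],8.5,0.15],[[-0.6,2,0],8.5,0.15],[[-0.6,2,0],8.5,0.15]]'

```text
time: 43.3
position: [0.6023, 0.0518, 0.2458]
tool_rot: [0.803, -0.594, 0.018, -0.046]
ft_force: [-0.7, -0.6, -0.8]
grip_width: 0.074
```

carry_out --steps '[[[-0.4,2,0],8.5,0.15],[[-0.4,2,0],8.5,0.15],[[-0.4,2,0],8.5,0.15],[[-0.4,2,0],8.5,0.15],[[-0.4,2,0],8.5,0.15],[[-0.4,2,0],8.5,0.15],[[-0.4,2,0],8.5,0.15],[[-0.4,2,0],8.5,0.15],[[-0.4,2,0],8.5,0.15],[[-0.4,2,0],8.5,0.15]]'

```text
time: 44.3
position: [0.5585, 0.2589, 0.2473]
tool_rot: [0.992, 0.112, -0.018, -0.047]
ft_force: [-1.2, -0.1, 0.4]
grip_width: 0.0738
```

carry_out --steps '[[[0,0,0],8.5,0.15],[[0,0,0],8.5,0.15],[[0,0,0],8.5,0.15],[[0,0,0],8.5,0.15],[[0,0,0],8.5,0.15],[[0,0,0],8.5,0.15],[[0,0,0],8.5,0.15],[[0,0,0],8.5,0.15]]'

```text
time: 45.1
position: [0.5562, 0.2623, 0.2465]
tool_rot: [0.756, 0.653, -0.042, -0.029]
ft_force: [0.3, 0.3, 0.2]
grip_width: 0.074
```

```bash
python3 -c "
from h import *
pose(); t,s=look(); pose()
"
```

```text
pos [0.5562 0.2623 0.2465] jaw 81.8 z axis [-0.102 -0.011 -0.995] jaw vec [ 0.143  0.989 -0.026] q [ 0.25  0.55  1.39  0.02  1.31 -1.18] f [0.3 0.3 0.2]
yellow
  top
  (np.float64(0.834), np.float64(0.5), np.float64(0.936), np.int64(123), np.int64(127))
  (np.float64(0.633), np.float64(-0.003), np.float64(1.034), np.int64(293), np.int64(197))
  (np.float64(0.617), np.float64(-0.09), np.float64(1.03), np.int64(323), np.int64(203))
  (np.float64(0.549), np.float64(0.012), np.float64(1.047), np.int64(287), np.int64(226))
yellow
  sc
  (np.float64(0.554), np.float64(0.426), np.float64(0.801), np.int64(313), np.int64(391))
blue
  top
  (np.float64(0.593), np.float64(-0.217), np.float64(0.727), np.int64(367), np.int64(212))
  (np.float64(0.576), np.float64(-0.303), np.float64(0.788), np.int64(396), np.int64(218))
  (np.float64(0.509), np.float64(-0.205), np.float64(0.748), np.int64(362), np.int64(241))
  (np.float64(0.491), np.float64(-0.291), np.float64(0.791), np.int64(392), np.int64(247))
blue
  sc
  (np.float64(0.577), np.float64(-0.32), np.float64(0.78), np.int64(328), np.int64(138))
  (np.float64(0.496), np.float64(-0.321), np.float64(0.422), np.int64(355), np.int64(140))
pos [0.5561 0.2626 0.2465] jaw 81.4 z axis [-0.102 -0.01  -0.995] jaw vec [ 0.149  0.988 -0.026] q [ 0.25  0.55  1.39  0.02  1.31 -1.17] f [-0.5  0.1 -0.2]
```

carry_out --steps '[[[0,4.2,0],-1,0.15],[[0,4.2,0],-0.7,0.15],[[0,4.2,0],0,0.15],[[0,4,0],0,0.15],[[0,0,0],0,0.15],[[0,0,-3],0,0.15],[[0,0,-4],0,0.15],[[0,0,-3],0,0.15],[[0,0,0],0,0.15]]'

```text
time: 46.1
position: [0.5562, 0.4326, 0.1453]
tool_rot: [0.778, 0.626, -0.039, -0.03]
ft_force: [-0.8, -0.6, 0.1]
grip_width: 0.0742
```

```bash
python3 -c "
from h import *
pose()"
```

```text
pos [0.5562 0.4326 0.1453] jaw 77.7 z axis [-0.098 -0.003 -0.995] jaw vec [ 0.212  0.977 -0.024] q [ 0.49  0.77  1.23  0.05  1.23 -0.89] f [-0.8 -0.6  0.1]
```

carry_out --steps '[[[-0.3,0.1,-3],1.5,0.15],[[0,0,-2.5],0.5,0.15],[[0,0,-1.5],0,0.15],[[0,0,-0.4],0,0.15]]'

```text
time: 46.5
position: [0.5569, 0.4329, 0.0751]
tool_rot: [0.77, 0.637, -0.036, -0.028]
ft_force: [-1.0, -0.9, -0.4]
grip_width: 0.0737
```

carry_out --steps '[[[-0.3,0.1,-0.6],0,0.15],[[0,0,-0.3],0,0.15],[[0,0,-0.1],0,1],[[0,0,0],0,1],[[0,0,0],0,1],[[0,0,0],0,1]]'

```text
time: 47.1
position: [0.5567, 0.435, 0.0699]
tool_rot: [0.77, 0.636, -0.032, -0.027]
ft_force: [-0.3, 1.6, -1.5]
grip_width: 0.0534
```

```bash
python3 -c "
from h import *
pose()"
```

```text
pos [0.5567 0.435  0.0699] jaw 79.1 z axis [-0.084  0.001 -0.996] jaw vec [ 0.189  0.982 -0.015] q [ 0.49  0.86  1.27  0.05  1.08 -0.91] f [-0.3  1.6 -1.5]
```

carry_out --steps '[[[0,0,3],0,1],[[0,0,4],0,1],[[0,0,4],0,1],[[0,-1,4],0,1],[[0,-4,3],0,1],[[-0.3,-4.5,0],0,1],[[-0.3,-4.5,0],0,1],[[-0.3,-4.5,0],0,1],[[-0.3,-4.5,0],0,1],[[-0.3,-4.5,0],0,1]]'

```text
time: 48.1
position: [0.5383, 0.1573, 0.2564]
tool_rot: [0.767, 0.64, -0.029, -0.026]
ft_force: [0.4, -0.2, -0.5]
grip_width: 0.0536
```

carry_out --steps '[[[-0.3,-4.5,0],0,1],[[-0.3,-4.5,0],0,1],[[-0.3,-4.5,0],0,1],[[0,-4,0],0,1],[[0,-4,0],0,1],[[0,0,0],0,1],[[0,0,0],0,1]]'

```text
time: 48.8
position: [0.5272, -0.0718, 0.258]
tool_rot: [0.77, 0.637, -0.027, -0.024]
ft_force: [0.9, 0.3, -2.3]
grip_width: 0.0538
```

carry_out --steps '[[[0.4,-0.5,-2],0.6,1],[[0,0,-3.5],0,1],[[0,0,-3.5],0,1],[[0,0,-2.5],0,1],[[0,0,0],0,1]]'

```text
time: 49.3
position: [0.5329, -0.0719, 0.1421]
tool_rot: [0.765, 0.643, -0.025, -0.021]
ft_force: [-0.5, -0.3, -0.2]
grip_width: 0.0533
```

carry_out --steps '[[[-0.2,-0.6,-2],0,1],[[-0.1,-0.1,-1.5],0,1],[[-0.1,0,-0.9],0,1],[[0,0,-0.4],0,1]]'

```text
time: 49.7
position: [0.5321, -0.0756, 0.0968]
tool_rot: [0.763, 0.646, -0.023, -0.018]
ft_force: [-0.2, -0.1, -1.9]
grip_width: 0.0535
```

carry_out --steps '[[[-0.1,-0.2,-0.4],0,1],[[0,0,-0.3],0,1],[[0,0,-0.1],0,1]]'

```text
time: 50.0
position: [0.5327, -0.0773, 0.0903]
tool_rot: [0.763, 0.646, -0.022, -0.016]
ft_force: [0.1, -0.6, -0.7]
grip_width: 0.0535
```

carry_out --steps '[[[0,0,-0.2],0,1]]'

```text
time: 50.1
position: [0.5338, -0.0776, 0.0895]
tool_rot: [0.763, 0.646, -0.021, -0.015]
ft_force: [-0.3, -0.9, 10.7]
grip_width: 0.0531
```

Released. I back out to above the left knob and take a check picture.

carry_out --steps '[[[0,0,0],0,0.2],[[0,0,0],0,0.2],[[0,0,0],0,0.2],[[0,0,2],0,0.2],[[0,0,4],0,0.1],[[0,0,4],0,0.1],[[0,0,4],0,0.1],[[-3,2,0],0,0],[[-4,2,0],0,0],[[-0.5,1.7,0],0,0]]'

```text
time: 51.1
position: [0.4581, -0.0218, 0.2356]
tool_rot: [0.764, 0.645, -0.02, -0.013]
ft_force: [0.1, -0.1, -0.0]
grip_width: 0.0866
```

```bash
python3 -c "
from h import *
pose(); t,s=look(); pose()
a=cv2.resize(t['pixels'][130:290,250:450,::-1],None,fx=2,fy=2,interpolation=cv2.INTER_CUBIC)
b=cv2.resize(s['pixels'][70:230,220:420,::-1],None,fx=2,fy=2,interpolation=cv2.INTER_CUBIC)
cv2.imwrite('pics/v1.png',np.hstack([a,b]))
"
```

```text
pos [ 0.4581 -0.0218  0.2356] jaw 80.3 z axis [-0.047 -0.006 -0.999] jaw vec [ 0.168  0.986 -0.014] q [-0.28  0.34  1.82 -0.02  1.03 -1.67] f [ 0.1 -0.1 -0. ]
yellow
  top
  (np.float64(0.835), np.float64(0.501), np.float64(0.97), np.int64(123), np.int64(126))
  (np.float64(0.633), np.float64(-0.003), np.float64(1.03), np.int64(293), np.int64(197))
  (np.float64(0.617), np.float64(-0.09), np.float64(1.027), np.int64(323), np.int64(203))
  (np.float64(0.549), np.float64(0.012), np.float64(1.032), np.int64(287), np.int64(226))
  (np.float64(0.533), np.float64(-0.078), np.float64(0.969), np.int64(318), np.int64(232))
yellow
  sc
  (np.float64(0.619), np.float64(-0.109), np.float64(1.001), np.int64(307), np.int64(193))
  (np.float64(0.535), np.float64(-0.096), np.float64(0.951), np.int64(337), np.int64(199))
  (np.float64(0.635), np.float64(-0.022), np.float64(1.047), np.int64(298), np.int64(219))
  (np.float64(0.55), np.float64(-0.006), np.float64(0.974), np.int64(329), np.int64(226))
blue
  top
  (np.float64(0.593), np.float64(-0.217), np.float64(0.731), np.int64(367), np.int64(212))
  (np.float64(0.576), np.float64(-0.303), np.float64(0.785), np.int64(396), np.int64(218))
  (np.float64(0.509), np.float64(-0.206), np.float64(0.73), np.int64(362), np.int64(241))
  (np.float64(0.491), np.float64(-0.291), np.float64(0.787), np.int64(392), np.int64(247))
blue
  sc
  (np.float64(0.577), np.float64(-0.321), np.float64(0.784), np.int64(328), np.int64(138))
  (np.float64(0.593), np.float64(-0.232), np.float64(0.789), np.int64(320), np.int64(160))
  (np.float64(0.51), np.float64(-0.222), np.float64(0.735), np.int64(349), np.int64(165))
pos [ 0.4609 -0.0216  0.2358] jaw 80.5 z axis [-0.044 -0.006 -0.999] jaw vec [ 0.165  0.986 -0.013] q [-0.28  0.34  1.81 -0.02  1.03 -1.67] f [-0.   0.1 -0.4]
```

View pics/v1.png

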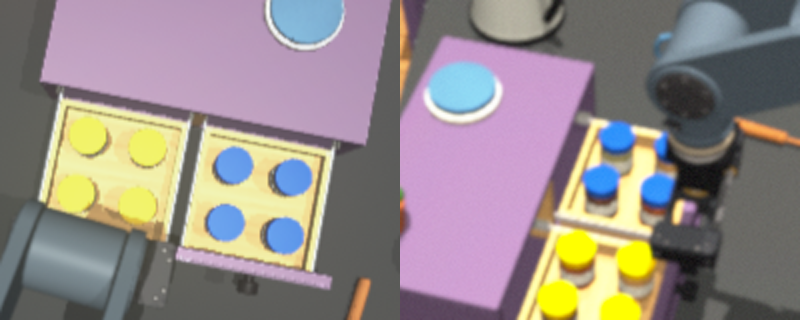

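Four yellow stand upright in the left tray and four blue in the right. Now I slide the left tray home by its knob.

carry_out --steps '[[[-0.6,0.1,-3],0,0],[[0,0,-4],0,0],[[-0.1,0,-3],0,0],[[0,0,-1.5],0,0]]'

```text
time: 51.6
position: [0.461, -0.0236, 0.1209]
tool_rot: [0.763, 0.647, -0.014, -0.004]
ft_force: [0.0, -0.0, -0.3]
grip_width: 0.0873
```

carry_out --steps '[[[-0.8,0.4,-0.9],0,0.5],[[0,0,-0.2],0,1],[[0,0,0],0,1],[[0,0,0],0,1],[[0,0,0],0,1],[[0,0,0],0,1],[[0,0,0],0,1]]'

```text
time: 52.3
position: [0.4583, -0.0231, 0.1081]
tool_rot: [0.763, 0.646, -0.013, -0.002]
ft_force: [-0.2, -0.2, -0.7]
grip_width: 0.0389
```

carry_out --steps '[[[-0.3,0.3,0.1],0,1],[[0,0,0],0,1],[[0,0,0],0,1]]' --squeeze 30

```text
time: 52.6
position: [0.4567, -0.0187, 0.1096]
tool_rot: [0.764, 0.645, -0.011, -0.001]
ft_force: [-0.1, -4.0, -4.1]
grip_width: 0.028
```

carry_out --steps '[[[0.5,-0.09,0],0,1],[[1,-0.18,0],0,1],[[1.3,-0.24,0],0,1],[[1.5,-0.27,0],0,1],[[1.5,-0.27,0],0,1],[[1.5,-0.27,0],0,1],[[1.5,-0.27,0],0,1],[[1.5,-0.27,0],0,1],[[1.5,-0.27,0],0,1],[[1.5,-0.27,0],0,1]]'

```text
time: 53.6
position: [0.5852, -0.0422, 0.1096]
tool_rot: [0.764, 0.645, -0.02, -0.012]
ft_force: [-2.7, 0.3, 1.0]
grip_width: 0.0282
```

carry_out --steps '[[[1.5,-0.27,0],0,1],[[1.2,-0.22,0],0,1],[[1,-0.18,0],0,1],[[0.8,-0.14,0],0,1],[[0.6,-0.11,0],0,1],[[0.5,-0.09,0],0,1]]'

```text
time: 54.2
position: [0.6391, -0.052, 0.1095]
tool_rot: [0.764, 0.645, -0.026, -0.019]
ft_force: [-16.7, 1.3, 15.0]
grip_width: 0.028
```

Home stop at the predicted x of 0.639. I give one more small press, then release.

carry_out --steps '[[[0.4,-0.07,0],0,1],[[0.3,-0.05,0],0,1],[[0,0,0],0,0.4],[[0,0,0],0,0],[[0,0,0],0,0],[[0,0,0],0,0],[[0,0,3],0,0],[[0,0,4],0,0],[[-3,-2,4],0,0],[[-4,-3,1],0,0]]'

```text
time: 55.2
position: [0.5766, -0.0997, 0.2276]
tool_rot: [0.761, 0.648, -0.03, -0.023]
ft_force: [0.5, -2.0, 0.0]
grip_width: 0.0831
```

```bash
python3 -c "
from h import *
pose()"
```

```text
pos [ 0.5766 -0.0997  0.2276] jaw 80.8 z axis [-0.076 -0.003 -0.997] jaw vec [ 0.159  0.987 -0.015] q [-0.35  0.52  1.5  -0.03  1.19 -1.75] f [ 0.5 -2.   0. ]
```

carry_out --steps '[[[-2,-1.5,0],-8.5,0],[[-2,-1.5,0],-8.5,0],[[-2,-1.5,0],-8.5,0],[[-2,-1.5,0],-8.5,0],[[-1.5,-1.5,0],-8.5,0],[[-1.5,-1.5,0],-8.5,0],[[-1.5,-1.5,0],-8.5,0],[[-1,-1,0],-8.5,0],[[0,0,0],-8.5,0],[[0,0,0],-8.5,0]]'

```text
time: 56.2
position: [0.437, -0.2246, 0.2342]
tool_rot: [0.998, -0.048, -0.004, -0.029]
ft_force: [0.1, 0.0, -0.2]
grip_width: 0.087
```

carry_out --steps '[[[0,0,0],-8.5,0],[[0,0,0],-8.5,0],[[0,0,0],-8.5,0],[[0,0,0],-8.5,0],[[0,0,0],-8.5,0],[[0,0,0],-8.5,0],[[0,0,0],-8.5,0],[[0,0,0],-8.5,0],[[0,0,0],-8.5,0],[[0,0,0],-8.5,0]]'

```text
time: 57.2
position: [0.4402, -0.2288, 0.2368]
tool_rot: [-0.699, 0.715, -0.021, 0.021]
ft_force: [-0.1, -0.1, -0.9]
grip_width: 0.087
```

```bash
python3 -c "
from h import *
pose()"
```

```text
pos [ 0.4402 -0.2288  0.2368] jaw -91.3 z axis [ 0.059 -0.001 -0.998] jaw vec [-0.023 -1.    -0.001] q [-0.73  0.35  1.79  0.05  0.96  0.84] f [-0.1 -0.1 -0.9]
```

carry_out --steps '[[[-1.2,-0.2,0],-5,0],[[-0.9,0,-1],-4,0],[[0,0,-4],0,0],[[0,0,-4],0,0],[[0,0,-1],0,0]]'

```text
time: 57.7
position: [0.4231, -0.2347, 0.1387]
tool_rot: [-0.637, 0.77, -0.032, 0.02]
ft_force: [-0.6, 0.2, -0.4]
grip_width: 0.0866
```

carry_out --steps '[[[-0.3,0.2,-2],0,0],[[-0.1,0,-0.7],0,0.5],[[0,0,0],0,1],[[0,0,0],0,1],[[0,0,0],0,1],[[0,0,0],0,1],[[0,0,0],0,1],[[0,0,0],0,1]]'

```text
time: 58.5
position: [0.4222, -0.2356, 0.113]
tool_rot: [-0.637, 0.77, -0.036, 0.021]
ft_force: [0.7, 0.1, -0.1]
grip_width: 0.0389
```

carry_out --steps '[[[-0.2,0.3,-0.2],0,1],[[0,0,0],0,1],[[0,0,0],0,1]]'

```text
time: 58.8
position: [0.4202, -0.2326, 0.1111]
tool_rot: [-0.637, 0.77, -0.037, 0.021]
ft_force: [0.5, -0.3, 0.8]
grip_width: 0.0283
```

Gripped. I push home along (0.984, −0.179), expecting to finish near (0.602, −0.266).

carry_out --steps '[[[0.5,-0.09,0],0,1],[[1,-0.18,0],0,1],[[1.3,-0.24,0],0,1],[[1.5,-0.27,0],0,1],[[1.5,-0.27,0],0,1],[[1.5,-0.27,0],0,1],[[1.5,-0.27,0],0,1],[[1.5,-0.27,0],0,1],[[1.5,-0.27,0],0,1],[[1.5,-0.27,0],0,1]]'

```text
time: 59.8
position: [0.5532, -0.2569, 0.1112]
tool_rot: [-0.638, 0.769, -0.031, 0.016]
ft_force: [-2.5, -2.5, 1.8]
grip_width: 0.0279
```

carry_out --steps '[[[1.5,-0.27,0],0,1],[[1.2,-0.22,0],0,1],[[1,-0.18,0],0,1],[[0.8,-0.14,0],0,1],[[0.6,-0.11,0],0,1],[[0.5,-0.09,0],0,1]]'

```text
time: 60.4
position: [0.6018, -0.2658, 0.1111]
tool_rot: [-0.64, 0.768, -0.019, 0.006]
ft_force: [-12.7, -2.0, 9.7]
grip_width: 0.0282
```

carry_out --steps '[[[0.4,-0.07,0],0,1],[[0.3,-0.05,0],0,1],[[0,0,0],0,0.4],[[0,0,0],0,0],[[0,0,0],0,0],[[0,0,0],0,0],[[0,0,3],0,0],[[0,0,4],0,0],[[-2,-2,4],0,0],[[-3,-3,1],0,0]]'

```text
time: 61.4
position: [0.5546, -0.3102, 0.23]
tool_rot: [-0.643, 0.766, -0.008, 0.003]
ft_force: [0.4, -0.8, 0.4]
grip_width: 0.0826
```

carry_out --steps '[[[-3.2,-3.2,0],0,0],[[-3.2,-3.2,0],0,0],[[-3.2,-3.2,0],0,0],[[-3.2,-3.2,0],0,0],[[-3.2,-3.2,0],0,0],[[-3.2,-3.2,0],0,0],[[-3.2,-3.2,0],0,0],[[-2,-2,0],0,0],[[0,0,0],0,0],[[0,0,0],0,0]]'

```text
time: 62.4
position: [0.3017, -0.5675, 0.235]
tool_rot: [-0.642, 0.766, -0.017, 0.004]
ft_force: [0.6, 0.3, 0.3]
grip_width: 0.0872
```

```bash
python3 -c "
from h import *
pose();t=snap('top');s=snap('scene')
a=cv2.resize(t['pixels'][80:300,130:510,::-1],None,fx=2,fy=2,interpolation=cv2.INTER_CUBIC)
cv2.imwrite('pics/f1.png',a)
b=cv2.resize(s['pixels'][80:250,180:380,::-1],None,fx=3.4,fy=3.4,interpolation=cv2.INTER_CUBIC)
cv2.imwrite('pics/f2.png',b)
"
```

```text
pos [ 0.3017 -0.5675  0.235 ] jaw -100.1 z axis [ 0.028 -0.021 -0.999] jaw vec [-0.175 -0.984  0.016] q [-1.26  0.55  1.42  0.02  1.14  0.47] f [0.6 0.3 0.3]
```

View pics/f1.png

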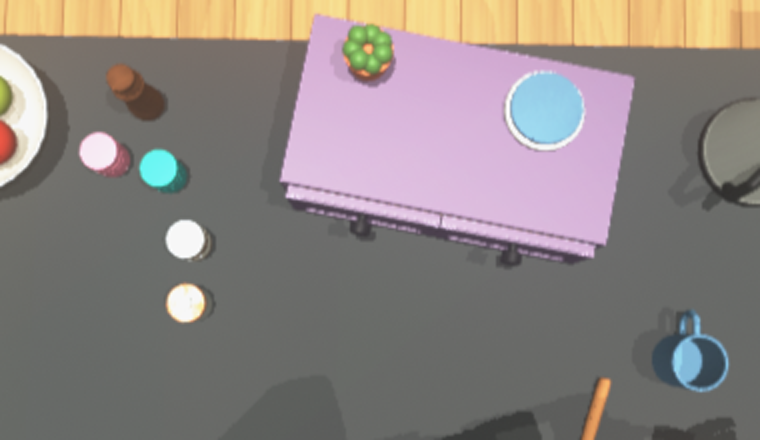

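View pics/f2.png

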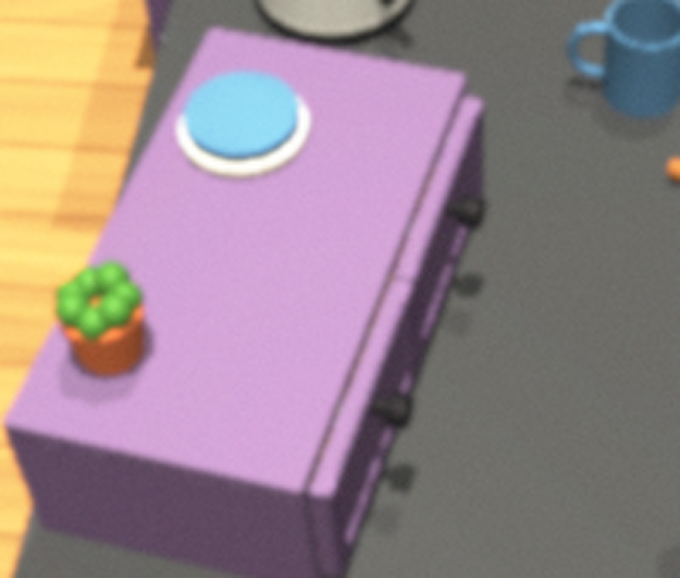

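Both fronts sit flush against the carcass. The white jar at (185,240), tin at (185,303) and mug at (700,362) in the crop are where they started. I hand in.

```bash
python3 -c "
from rig import robot
print(robot.hand_in())"
```

```text
the job is handed in; nothing more can be done
None
```

The job is done and handed in at about 62 s of the 210 s allowed; no verdict was reported.

- **Trays out:** I pulled both trays out by their knobs until force built up (about 10–19 N), where the 185 mm stop was predicted.
- **Jars placed:** The three yellow-lidded jars went into the left tray and the three blue-lidded jars into the right. I set each one down until the force showed it touching the floor, then released it. One yellow jar was knocked about 3 cm mid-run, and I found it again and picked it at its new place.
- **Check before closing:** The pictures showed four upright yellow-lidded jars in the left tray and four upright blue-lidded jars in the right.
- **Trays home:** I slid both home until force built up at their predicted home positions (13–17 N, plus a small final press).
- **Final check:** The last pictures showed both fronts flush with the cabinet. The white-lidded jar, tea tin and mug were where they started, within a pixel or so by eye, and the arm was clear of everything.

- **Not checked:** I could not see inside the closed trays, so that the jars stayed upright while sliding in is inferred from the slow push and the lack of unusual force.
- **Cameras:** The two cameras disagreed by up to 5 mm in y, so I used their average.
- **Tool tilt:** The tool tilted by up to about 6° during the run. I cancelled this with half-turns.

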